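Put the two discharged cells on charge

TASK

Put the two rechargeable cells on charge: lay each one in the charger bay that fits its size, with its button (+) end against the fixed contact in the tall rear housing and its flat end against the sprung sliding contact. Press each cell fully home, so that it lies level in the bottom of its trough and is held by the spring, and let go; leave the other things on the worktop where they are.

Things in the scene. Friction and masses are not known exactly. Their poses are not given: they have to be found in the camera images.
- charger: White two-bay battery charger, 128 x 118 mm, does not slide. Origin: centre of its underside; x from its low front to the tall rear housing, y left, z up. Two troughs run along x on a base 8 mm high: the wide D bay at y = +30 mm, the narrow C bay at y = -31 mm. In front of each trough (from x = -36 mm in D, -24.5 mm in C, forwards) a block 23 mm high hides the contact spring.
- rear_face (a point): Middle of the top front edge of the charger's rear housing (x = +44 mm in the charger, 32.5 mm above the worktop, 4 mm above the axes of seated cells). The upright face below it, seen from the bays, carries the fixed plus contacts of both bays. The housing is 22 mm deep and has a + mark above each bay.
- bay_d (a point): Where the middle (on its axis) of a seated D cell lies: wide bay, x = +13.5, y = +30, z = 28.5 mm in the charger's frame. Axes as the charger's, x towards the fixed contact. Trough bottom 16.5 mm below; trough edges 18 mm above the worktop, reaching 18 mm either side at most; beyond them only the 8 mm base, so fingers can straddle the cell.
- bay_c (a point): Where the middle (on its axis) of a seated C cell lies: narrow bay, x = +19.25, y = -31, z = 28.5 mm in the charger's frame. Axes as the charger's. Trough bottom 13 mm below; trough edges 20 mm above the worktop, reaching 15 mm either side at most; beyond them only the 8 mm base.
- contact_d (a joint): Travel (m) of the wide bay's sprung contact: 0 at rest, up to 0.018 pushed towards the charger's front. At rest its face is 56 mm from the fixed contact, 5 mm less than the D cell's length. Spring: 2.5 N at rest, 3.8 N at 5 mm, 7 N at 18 mm. Upright black tab, 4 mm thick, 20 mm wide, top 30.5 mm above the worktop (2 mm above a seated cell's axis).
- contact_c (a joint): Travel (m) of the narrow bay's sprung contact: as contact_d, same spring and height, tab 16 mm wide; at rest its face is 44.5 mm from the fixed contact, 5 mm less than the C cell's length.
- cell_d: The larger cell (D size), about 160 g: grey cylinder lying on its side (it can roll), diameter 33 mm, 61 mm long over all, including a steel button 10 mm in diameter and 2.5 mm high at the plus end, inside a dark collar; the other end is flat steel. Origin: on its axis at mid length; x along the axis towards the button.
- cell_c: The smaller cell (C size), about 80 g: grey cylinder lying on its side (it can roll), diameter 26 mm, 49.5 mm long over all, including a steel button 7.6 mm in diameter and 2 mm high at the plus end, inside a dark collar; the other end is flat steel. Origin: on its axis at mid length; x along the axis towards the button.
- cell_d_plus (a point): The tip of the D cell's plus button, 30.5 mm from its middle.
- cell_c_plus (a point): The tip of the C cell's plus button, 24.75 mm from its middle.
- scale: Bystander: dark pocket scale, 128 x 64 x 24 mm, behind the work.
- vial: Bystander: small clear capped vial, 19 mm across, 56 mm high, standing.
- thermometer: Bystander: white probe thermometer, 225 mm long, 19 mm high, at the right.
- brush: Bystander: basting brush with a dark handle and red bristles, 176 mm long, 15 mm high, behind the work.
- pen: Bystander: grey pen, 148 mm long, 11 mm high, near the front edge of the worktop.
- petri: Bystander: clear petri dish with lid, 90 mm across, 16 mm high, at the left.
Not all that is in view belongs to the job. What is shaped like the cell_d but brown is not meant. Leave any turquoise look-alike of the cell_c alone.

How it is judged:
At the end, for the whole second after the job is handed in: Each cell rests in its own bay, plus button towards the fixed contact: middle within 3 mm of the seated point along and across, at most 2.5 mm above it, axis within 0.07 rad of the bay's, sliding contact pushed back more than 3 mm (x of cell_d in the frame of bay_d between -0.003 and 0.003 m and y of cell_d in the frame of bay_d between -0.003 and 0.003 m and z of cell_d in the frame of bay_d below 0.0025 m and angle between the x axis of cell_d and the x axis of bay_d, either way round below 0.07 rad and x of cell_d_plus in the frame of bay_d above 0.02 m and value of joint each of contact_d, contact_c above 0.003 m and linear speed of each of cell_d, cell_c below 0.02 m/s and x of cell_c in the frame of bay_c between -0.003 and 0.003 m and y of cell_c in the frame of bay_c between -0.003 and 0.003 m and z of cell_c in the frame of bay_c below 0.0025 m and angle between the x axis of cell_c and the x axis of bay_c, either way round below 0.07 rad and x of cell_c_plus in the frame of bay_c above 0.02 m); the robot touches nothing.
It fails at once if a bystander (scale, brush, pen, vial, thermometer, petri dish) is moved by more than 3 cm (distance of any of scale, brush, pen, vial, thermometer, petri from where it was at the start of the episode above 0.03 m).
It also fails if it takes over 72 s, if anything falls off the work surface, if the arm or the gripper's body presses on something with over 40 N, if the wrist force passes 120 N, or if a joint passes its speed limit or range.

ROBOT

A 7-joint arm with a two-finger parallel gripper is mounted at the origin on a cart in front of the work surface, level with it; the furniture and walls round the work are solid. World frame = base frame: x ahead of the robot, y to its left, z up, the work surface at z = 0. Lengths are in m, angles in rad, forces in N, time in s.
With the tool pointing down it reaches from about 0.35 to 0.9 m from the base axis. Payload 8.1 kg.
Tool frame: the origin (TCP) lies on the centre line of the jaws, within the pads' length; the fingertips stand 11 mm ahead of it and the grasp point (between the pads) lies 8 mm behind it (arm.nose_length is the distance from the TCP to the fingertips, in m); z points along the fingers, y is the line along which they close (so a half turn about z gives the same grasp; the last joint's range is limited). The gripper opens to 92 mm and grips with 3 to 60 N. Pads are 19 mm wide; open, the fingers measure 130 mm over their backs; the gripper's body (75 mm by 190 mm) begins 47 mm behind the grasp point.
Start: joints at [-1.324, 0.434, 0.025, 1.573, -0.012, 1.134, -0.075], TCP at [0.214, 0.587, 0.238] pointing down, gripper open.
Joint ranges: [-2.62, 2.62], [-0.44, 2.09], [-1.27, 1.32], [0.08, 2.57], [-1.32, 4.46], [0.12, 2], [-2.74, 2.74]. Speed limits (rad/s): [2.22, 2.22, 3.01, 3.01, 3.14, 3.14, 3.14].

INTERFACE

Orientations are given as a rotation vector (axis times angle).
In Python, from cell import arm gives the robot as it stands.
- The arm moves only by the tool jog_arm, never from a script. Its argument "moves" is a list of rows, each a list of 4 numbers: the shift along the tool's x, y, z in m, then the turn about the tool's z in rad. In form: [[tx, ty, tz, spin], ...]. A call has 1 to 20 rows; each row is the pose to reach, as a shift and turn from the pose commanded when the call began, along the tool's axes at that moment; what a row does not reach only later rows make up. A row lasts 1/8 s, in which the tool goes at most 62.5 mm and 10.7 degrees, less where a joint would pass 70% of its speed; a pose out of reach is approached as far as the arm can. A call with a gripper value outside its range is refused whole. "hand" is the finger opening in m, from 0 to 0.0918, set as the call begins (left out, the last holds). The fingers move at their own pace and stop on an object; "newtons" is the grip in N (left out, the last holds). Time passes only in rows, so rows that repeat a pose let the fingers close. It gives the time, the measured TCP pose, the force, the opening and the grip force at its end, in the units of the state.
- arm.observe(): the state, without advancing time (a new reading comes with each control period).
- arm.get_image(name): name is "scene" or "top"; returns a dict with "color" (384x512x3 uint8, red, green, blue), "z_map" (384x512 float32, m along the optical axis (not along the pixel's ray), 0 where there is no reading), "fx", "fy", "cx", "cy" (pixels), "rvec" (rotation vector, rad) and "tvec" (3), from world to camera coordinates, as OpenCV has them. Camera axes: x right, y down, z forward; pixel columns grow to the right and rows downward; lengths in m; the calibration is good to about 2 mm. A picture is of the moment at which its call begins.
- arm.sign_off(): hands the job in; it is judged then, once.
The state is a dict: "clock": time; "joints": joint angles; "dq": joint speeds; "joint_efforts": joint torques, N m; "position": TCP position; "ee_rot": TCP orientation; "force": force on the tool from outside, world axes, zero at the start; "ft_torque": the same for the moment, N m; "width": opening from 0.0 (shut) to 1.0 (fully open); "gripper_force": force on a finger pad.
Only numpy, scipy, OpenCV 4.12 (cv2) and the standard library are available. Lean on these libraries where they do the work, as an engineer would, in place of code of your own. Each camera call takes 0.05 s, during which the arm holds its last target. There are 200 camera calls.

## Working session

There is one attempt and no reset: what is moved stays moved. The work goes in short steps, Python scripts to look and compute and a tool call to move; the robot and the scene stay as the last step left them, time stands still between calls to the robot, and variables do not carry over. Pictures are saved under pics/ and viewed, at most 10 in all, crops included, and the job is handed in when it is done.

Besides the shell and the picture viewer there is one more tool, called after ">>>" as name(argument=value, ...), one argument or row to a line, values as JSON. jog_arm: Moves the arm, as the interface text tells. Its arguments: {"type":"object","properties":{"moves":{"type":"array"},"hand":{"type":"number"},"newtons":{"type":"number"}},"required":["moves"]}

```bash
mkdir -p pics; python3 - <<'E'
from cell import arm
import cv2,numpy as np,pickle
d={}
for n in("scene","top"):
    d[n]=im=arm.get_image(n); cv2.imwrite(f"pics/{n}0.png",cv2.resize(im["color"][:,:,::-1],(768,576)))
    R=cv2.Rodrigues(np.array(im["rvec"]))[0]; print(n,im["fx"],im["cx"],im["cy"],(-R.T@im["tvec"]).round(3),R.round(2).tolist())
pickle.dump(d,open("im0.pkl","wb"))
print(arm.observe())
E
```

```text
scene 384.8719084335776 252.77439696788065 195.92291866516754 [-0.039  0.933  1.29 ] [[-0.86, -0.51, -0.01], [-0.37, 0.65, -0.66], [0.34, -0.56, -0.75]]
top 469.1329305590988 250.0037916813283 194.5708611425739 [0.208 0.004 1.523] [[0.01, -1.0, 0.01], [-0.98, -0.01, -0.21], [0.21, -0.0, -0.98]]
{'clock': 0.1, 'joints': array([-1.32358306,  0.43510658,  0.02500498,  1.57398633, -0.01160997,
        1.13400527, -0.07506585]), 'dq': array([-0.00120324, -0.00121868, -0.00141648, -0.00209919,  0.00030671,
       -0.0014133 , -0.00057725]), 'joint_efforts': array([ 3.07744827e-03, -6.69124174e+01,  9.87602770e-01, -3.15142500e+01,
       -6.05895510e-02,  3.74188379e-02,  2.24315755e-05]), 'position': array([0.21411466, 0.58671814, 0.23706048]), 'ee_rot': array([-5.46773514e-01, -3.09353308e+00,  2.12960336e-03]), 'force': array([ 0.72887676, -0.1511169 ,  0.26543789]), 'ft_torque': array([-0.01758066,  0.00502908, -0.008949  ]), 'gripper_force': 0.0, 'width': 1.0019143015065808}
```

View pics/top0.png

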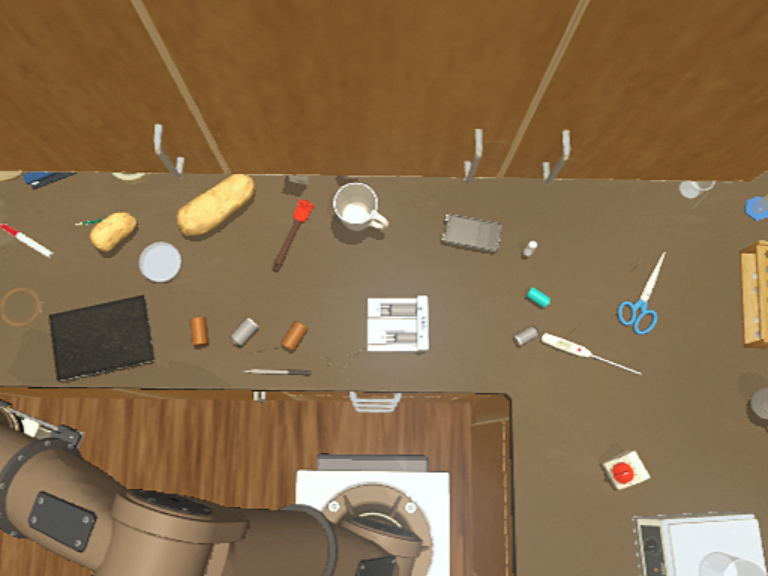

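View pics/scene0.png

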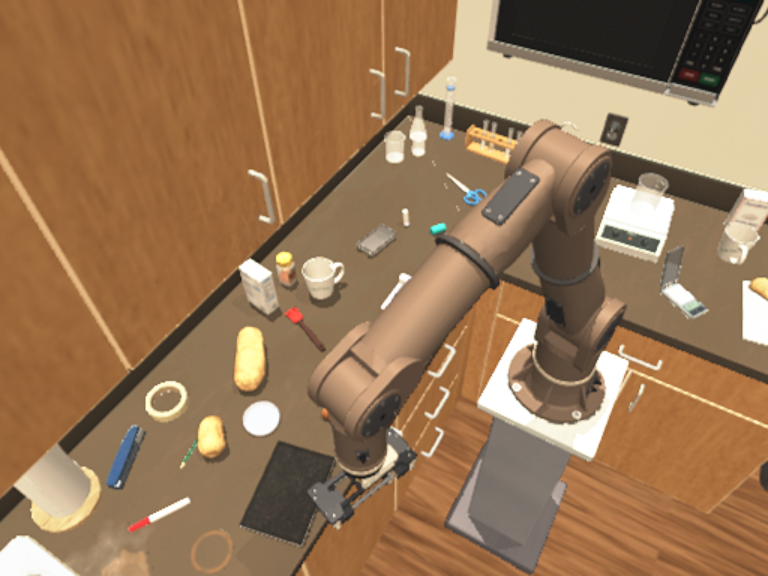

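The top view shows several candidates. Grey cells lie at (245,332) and (526,337). The brown look-alikes are at (200,331) and (294,335), the turquoise one is at (538,298), and the charger is at (397,324). Both grey cells fit the description; I'll confirm which is which in an enlarged crop.

```bash
cat > h.py <<'E'
import cv2,numpy as np
def cast(im,uv,z):
    R=cv2.Rodrigues(np.array(im["rvec"]))[0]; t=np.array(im["tvec"]).ravel(); c=-R.T@t
    uv=np.atleast_2d(uv).astype(float)
    d=np.c_[(uv[:,0]-im["cx"])/im["fx"],(uv[:,1]-im["cy"])/im["fy"],np.ones(len(uv))]@R
    return c+d*((z-c[2])/d[:,2])[:,None]
def rectify(im,x0,x1,y0,y1,z,s):
    """world-aligned picture of plane z: columns to -y, rows to -x, s px per m"""
    X,Y=np.meshgrid(np.arange(x1,x0,-1/s),np.arange(y1,y0,-1/s),indexing="ij")
    P=np.stack([X.ravel(),Y.ravel(),np.full(X.size,z)],1)
    K=np.array([[im["fx"],0,im["cx"]],[0,im["fy"],im["cy"]],[0,0,1.]])
    q=cv2.projectPoints(P,np.array(im["rvec"]),np.array(im["tvec"]),K,None)[0].reshape(X.shape+(2,)).astype(np.float32)
    return cv2.remap(im["color"],q[...,0],q[...,1],cv2.INTER_CUBIC)[:,:,::-1]
E
python3 - <<'E'
import pickle,cv2,numpy as np
from h import *
d=pickle.load(open("im0.pkl","rb"));im=d["top"]
c=im["color"][:,:,::-1]
def crop(u,v,w,h,k): return cv2.resize(c[v-h//2:v+h//2,u-w//2:u+w//2],None,fx=k,fy=k,interpolation=cv2.INTER_CUBIC)
a=crop(163,221,32,24,12);b=crop(350,224,32,24,12);ch=crop(265,216,64,24*2,6)
ch=cv2.resize(ch,(384,288))
cv2.imwrite("pics/crop.png",np.vstack([np.hstack([a,b]),np.hstack([ch,crop(264,216,32,24,12)])]))
for n,u in(("D",(163,221)),("C",(350,224)),("ch",(265,216))): print(n,cast(im,u,.015))
zm=im["z_map"];print("z noise",zm[210:222,158:168].round(3).tolist()[::3])
E
```

```text
D [[0.43822691 0.2787921  0.015     ]]
C [[ 0.43717693 -0.3283979   0.015     ]]
ch [[ 0.459472   -0.05204876  0.015     ]]
z noise [[1.5420000553131104, 1.5449999570846558, 1.5509999990463257, 1.5460000038146973, 1.5449999570846558, 1.5509999990463257, 1.5420000553131104, 1.5460000038146973, 1.5449999570846558, 1.5460000038146973], [1.5420000553131104, 1.5420000553131104, 1.5390000343322754, 1.5429999828338623, 1.5399999618530273, 1.5490000247955322, 1.5140000581741333, 1.5149999856948853, 1.5099999904632568, 1.5130000114440918], [1.5410000085830688, 1.5460000038146973, 1.5390000343322754, 1.5210000276565552, 1.5069999694824219, 1.5049999952316284, 1.503999948501587, 1.5, 1.5099999904632568, 1.503999948501587], [1.5099999904632568, 1.5089999437332153, 1.5089999437332153, 1.5110000371932983, 1.5110000371932983, 1.5, 1.503999948501587, 1.5080000162124634, 1.5110000371932983, 1.5130000114440918]]
```

View pics/crop.png

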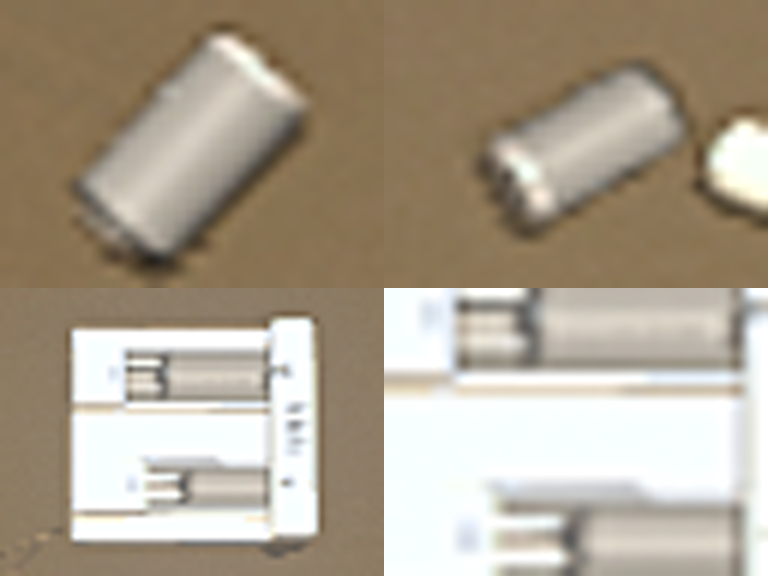

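The crop shows the wider grey cell on the left (top-left panel). Its flat bright end is at the upper right and its dark collar with button is at the lower left. The right-hand grey cell is narrower, so it is the C cell, and its polarity still needs a second view. The charger's rear housing is on the right of the picture (towards world −y), with the wide D bay at the top (+x).

```bash
cat >> h.py <<'E'
def cellpose(im,u,v,z,w=22):
    u0,v0=u-w,v-w
    p=im["color"][v0:v+w,u0:u+w]; k=8
    p=cv2.resize(p,None,fx=k,fy=k,interpolation=cv2.INTER_CUBIC).astype(int)
    m=((p[...,0]-p[...,2]<25)&(p.sum(2)>150)).astype(np.uint8)
    m=cv2.morphologyEx(m,cv2.MORPH_OPEN,np.ones((9,9)))
    cs=[c for c in cv2.findContours(m,0,2)[0] if cv2.contourArea(c)>64*40]
    c=min(cs,key=lambda c:np.hypot(*(c.mean((0,1))-w*k)))
    uv=(c.reshape(-1,2)+.5)/k-.5+[u0,v0]
    P=cast(im,uv,z)[:,:2]
    return cv2.minAreaRect((P*1000).astype(np.float32))
E
python3 - <<'E'
import pickle,cv2,numpy as np
from h import *
d=pickle.load(open("im0.pkl","rb"));im=d["top"]
print("D",cellpose(im,163,221,.0165)); print("C",cellpose(im,350,224,.013,16))
r=rectify(im,.37,.55,-.15,.05,.0325,3000).copy()
for i in range(19): cv2.line(r,(0,i*30),(15,i*30),(0,0,255),1+(i%5==3))
for i in range(20): cv2.line(r,(i*30,0),(i*30,15),(0,0,255),1+(i%5==0))
rr=rectify(im,.41,.47,-.37,-.29,.013,6000)
cv2.imwrite("pics/rect.png",r)
g=r.mean(2)
def edges(name,line,org,sgn):
    dl=np.gradient(cv2.GaussianBlur(line.reshape(1,-1).astype(np.float32),(0,0),3).ravel()); 
    print(name,[(round(org-i/3,1),round(float(dl[i]),1)) for i in range(5,len(dl)-5) if abs(dl[i])>1.2 and abs(dl[i])==abs(dl[i-5:i+6]).max()])
# columns -> y mm (50 - i/3); rows -> x mm (550 - i/3)
for x in (500,485,480,475,460,445,430,425,420,415):
    i=int((550-x)*3); edges(f"x={x} y:",g[i-4:i+5].mean(0),50,0)
for y in (0,-10,-60,-80,-105,-112,-118):
    i=int((50-y)*3); edges(f"y={y} x:",g[:,i-4:i+5].mean(1),550,0)
E
```

```text
D ((437.2967529296875, 280.8075256347656), (35.413265228271484, 61.280887603759766), 48.91883850097656)
C ((439.3089904785156, -330.07232666015625), (26.654027938842773, 54.44761657714844), 31.569631576538086)
x=500 y: [(15.0, 10.7), (-13.3, -8.8), (-17.7, 2.6), (-32.0, -2.1), (-37.7, 2.8), (-87.7, -4.5), (-92.0, 10.8), (-115.3, -8.2)]
x=485 y: [(19.3, -1.9), (14.7, 11.4), (-13.7, -5.6), (-17.7, 3.1), (-30.3, -6.6), (-37.3, 7.0), (-81.0, 1.3), (-87.7, -7.7), (-92.0, 12.8), (-116.3, -9.2), (-121.7, 2.0)]
x=480 y: [(19.3, -1.7), (14.7, 11.3), (-13.7, -7.2), (-18.0, 3.1), (-32.3, -5.6), (-37.3, 5.4), (-87.7, -4.3), (-92.0, 9.8), (-116.7, -9.3), (-121.3, 2.0)]
x=475 y: [(14.7, 11.0), (-13.7, -7.4), (-18.0, 2.7), (-30.3, -1.4), (-36.7, 1.8), (-88.0, -2.7), (-92.3, 5.5), (-102.7, -2.1), (-109.7, 1.9), (-116.7, -9.2), (-121.7, 2.0)]
x=460 y: [(14.7, 10.1), (-89.0, -2.5), (-94.7, 3.1), (-100.7, -4.5), (-108.0, 4.6), (-116.7, -9.7)]
x=445 y: [(14.3, 10.1), (-63.7, 1.8), (-88.7, -3.3), (-94.7, 3.3), (-116.7, -9.8), (-121.3, 2.1)]
x=430 y: [(14.3, 10.0), (-14.7, -2.4), (-20.3, 2.1), (-25.0, -4.
[... 899 characters left out ...]
(430.0, 1.6), (424.7, -3.2), (416.3, 5.1), (400.0, -12.5)]
y=-80 x: [(514.7, 11.5), (503.7, -6.3), (497.3, 2.6), (491.7, 2.3), (487.0, -1.7), (479.0, -3.1), (475.0, 9.1), (471.7, -5.5), (468.0, 6.5), (439.7, -6.6), (435.0, 3.2), (430.3, 1.9), (425.0, -3.4), (417.0, 5.4), (410.0, 1.4), (400.3, -12.4)]
y=-105 x: [(525.7, -2.7), (521.3, 13.1), (474.7, -5.9), (469.0, 8.0), (465.3, -10.5), (460.3, 6.1), (455.7, -3.8), (452.0, 3.3), (446.0, 3.0), (433.7, -2.0), (429.3, 2.2), (403.0, -9.8), (394.3, 4.1)]
y=-112 x: [(521.3, 10.6), (475.7, -2.0), (471.7, 1.9), (465.7, -1.9), (462.0, 1.9), (456.0, -1.9), (452.3, 1.8), (403.3, -10.1), (397.0, 1.9)]
y=-118 x: [(522.3, -1.6), (518.0, 1.7), (404.3, -1.7)]
```

View pics/rect.png

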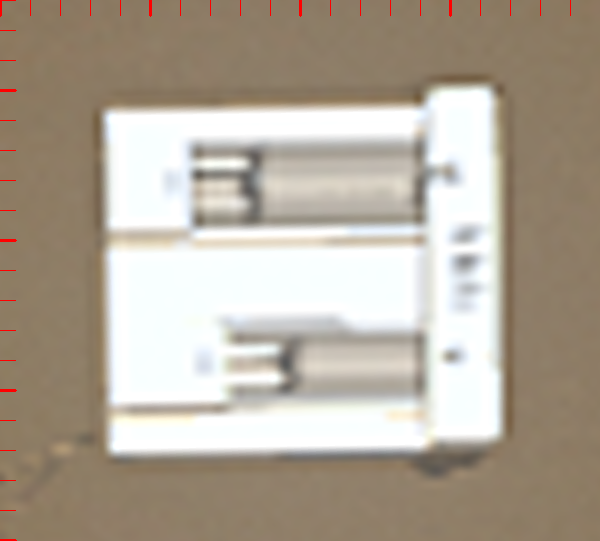

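The rectified view gives the charger pose: rear face at y ≈ −94 mm and yaw −89.2°. The bay_d centre is at about (491.7, −63.1) mm and bay_c at about (430.5, −69.7) mm. The D cell is at (437, 281) mm with plus heading 139°. I'm moving above the D cell, turned so that the later rotation stays within the last joint's range.

>>> jog_arm(
  moves=[
    [-0.04,-0.03,0,0.18],
    [-0.08,-0.06,0,0.36],
    [-0.12,-0.08,0,0.54],
    [-0.16,-0.11,0,0.72],
    [-0.2,-0.14,0.02,0.9],
    [-0.24,-0.17,0.04,1.08],
    [-0.28,-0.19,0.06,1.26],
    [-0.3146,-0.2108,0.08,1.44],
    [-0.3146,-0.2108,0.1,1.62],
    [-0.3146,-0.2108,0.117,1.8],
    [-0.3146,-0.2108,0.117,1.98],
    [-0.3146,-0.2108,0.117,2.16],
    [-0.3146,-0.2108,0.117,2.34],
    [-0.3146,-0.2108,0.117,2.52],
    [-0.3146,-0.2108,0.117,2.7],
    [-0.3146,-0.2108,0.117,2.88],
    [-0.3146,-0.2108,0.117,3.06],
    [-0.3146,-0.2108,0.117,3.24],
    [-0.3146,-0.2108,0.117,3.4],
    [-0.3146,-0.2108,0.117,3.4],
  ],
  hand=0.06,
)

```text
clock: 2.6
position: [0.4372, 0.2813, 0.1204]
ee_rot: [2.997, -0.939, 0.0]
force: [0.7, -0.4, 0.1]
width: 0.656
gripper_force: 0.0
```

```bash
cat >> h.py <<'E'
def st(arm):
    s=arm.observe(); R=cv2.Rodrigues(np.array(s["ee_rot"]))[0]
    print("t",round(s["clock"],2),"p",(s["position"]*1000).round(1),"yawy",round(float(np.degrees(np.arctan2(R[1,1],R[0,1]))),2),"zdown",R[:,2].round(3),"F",s["force"].round(1),"q",s["joints"].round(2),"w",round(s["width"]*91.8,1),"gf",round(s["gripper_force"],1))
    return s,R
def to(arm,x,y,z,yaw):
    """shift in tool axes (mm) and spin to reach world TCP / heading of tool y (deg)"""
    s,R=st(arm); d=R.T@(np.array([x,y,z])/1000-s["position"])
    print("shift",(d*1000).round(1)); a=np.degrees(np.arctan2(R[1,1],R[0,1])); print("spin",np.radians((a-yaw+180)%360-180).round(3))
E
python3 - <<'E'
from cell import arm
import cv2,pickle
from h import *
to(arm,437.3,280.8,17.5,229)
d=pickle.load(open("im0.pkl","rb"))
im=arm.get_image("scene");pickle.dump(im,open("sc1.pkl","wb"))
K=np.array([[im["fx"],0,im["cx"]],[0,im["fy"],im["cy"]],[0,0,1.]])
q=cv2.projectPoints(np.array([[.439,-.33,.013],[.437,.281,.016],[.46,-.06,.03]]),np.array(im["rvec"]),np.array(im["tvec"]),K,None)[0].reshape(-1,2);print(q)
out=[]
for u,v in q.astype(int):
    v0=max(v-16,0);u0=max(u-22,0);out.append(cv2.resize(im["color"][v0:v0+32,u0:u0+44,::-1],(396,288),interpolation=cv2.INTER_CUBIC))
t=d["top"]["color"][214:234,336:364,::-1]
out.append(cv2.resize(t,(396,288),interpolation=cv2.INTER_CUBIC))
cv2.imwrite("pics/s1.png",np.vstack([np.hstack(out[:2]),np.hstack(out[2:])]))
E
```

```text
t 2.6 p [437.2 281.3 120.4] yawy -124.78 zdown [-0.    -0.001 -1.   ] F [ 0.7 -0.4  0.1] q [-1.33  0.55  0.94  2.01 -0.58  0.87 -2.25] w 60.2 gf 0.0
shift [  0.3   0.2 102.9]
spin 0.109
[[304.43386984 161.15171387]
 [236.80536945 256.07293283]
 [273.66796635 194.04577643]]
```

View pics/s1.png

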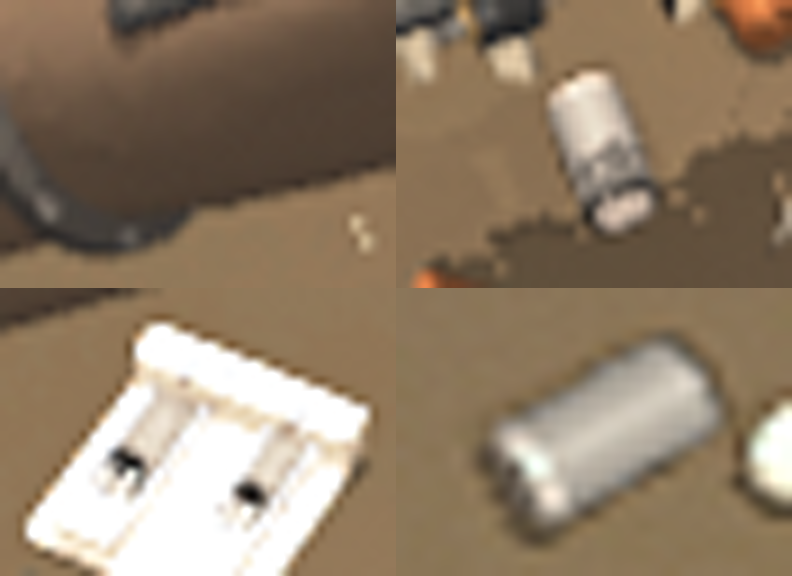

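The scene crop shows the D cell's near end as a light disc with a dark rim at (622,207) in the crop; the C cell is still hidden by the arm. D's polarity isn't settled yet, so I'll look closer by rectifying the end faces.

```bash
python3 - <<'E'
import pickle,cv2,numpy as np
from h import *
d=pickle.load(open("im0.pkl","rb"));t=d["top"];s=pickle.load(open("sc1.pkl","rb"))
def samp(im,P):
    K=np.array([[im["fx"],0,im["cx"]],[0,im["fy"],im["cy"]],[0,0,1.]])
    q=cv2.projectPoints(P.reshape(-1,3),np.array(im["rvec"]),np.array(im["tvec"]),K,None)[0].reshape(P.shape[:-1]+(2,)).astype(np.float32)
    return cv2.remap(im["color"],q[...,0],q[...,1],cv2.INTER_LINEAR)
def top(im,c,a,r,L):
    a=np.radians(a);ax=np.array([np.cos(a),np.sin(a),0]);n=np.array([-ax[1],ax[0],0])
    print([tuple(int(v) for v in samp(im,(np.array([*c,2*r])+k*ax).reshape(1,1,3))[0,0]) for k in np.arange(-L/2-.004,L/2+.0045,.003)])
    # end face profile down: z from 2r to 0 at plus end k=L/2 and other side
    for e in(1,-1): print("face",e,[tuple(int(v) for v in samp(im,(np.array([*c,z])+e*L/2*ax).reshape(1,1,3))[0,0]) for z in np.arange(2*r,-.001,-.003)])
print("D scene");top(s,(.4373,.2808),139,.0165,.061)
print("D top");top(t,(.4373,.2808),139,.0165,.061)
print("C top");top(t,(.4393,-.330),121.6,.013,.0495)
def raw(im,u,v,w,h,k): return cv2.resize(im["color"][v-h:v+h,u-w:u+w,::-1],None,fx=k,fy=k,interpolation=cv2.INTER_NEAREST)
cv2.imwrite("pics/raw.png",np.hstack([raw(s,237,256,9,15,20)[:560],raw(t,163,221,10,14,20)[:560]]))
E
```

```text
D scene
[(142, 115, 85), (143, 117, 88), (195, 168, 139), (232, 211, 186), (243, 229, 210), (234, 221, 203), (226, 212, 195), (226, 212, 195), (226, 213, 195), (227, 214, 195), (228, 215, 197), (228, 215, 198), (230, 217, 200), (216, 201, 185), (190, 174, 160), (153, 142, 131), (138, 128, 118), (137, 127, 118), (138, 128, 118), (142, 132, 122), (144, 134, 123), (110, 103, 95), (102, 94, 86), (135, 121, 109)]
face 1 [(94, 88, 81), (111, 102, 93), (129, 116, 104), (160, 143, 129), (195, 174, 156), (211, 188, 170), (211, 188, 169), (209, 186, 168), (189, 169, 153), (170, 152, 138), (147, 131, 118), (125, 110, 96)]
face -1 [(159, 132, 103), (195, 168, 139), (223, 198, 171), (234, 215, 192), (244, 231, 212), (240, 228, 210), (235, 223, 207), (232, 221, 204), (231, 220, 203), (231, 220, 202), (231, 219, 202), (231, 219, 202)]
D top
[(131, 108, 77), (171, 158, 133), (225, 228, 213), (220, 217, 203), (207, 198, 185), (209, 201, 187), (209, 201, 187), (208, 199, 186), (209, 201, 188), (208, 200, 188), (208, 200, 187), (209, 201, 189), (207, 200, 186), (206, 199, 186), (206, 199, 186), (207, 1
[... 515 characters left out ...]
(200, 190, 171), (205, 197, 178), (202, 191, 172)]
C top
[(138, 116, 86), (120, 101, 75), (132, 124, 112), (196, 188, 176), (214, 205, 192), (209, 201, 187), (209, 202, 187), (207, 199, 186), (210, 201, 188), (208, 199, 185), (212, 204, 190), (209, 201, 187), (213, 205, 190), (208, 200, 186), (209, 202, 187), (205, 196, 182), (231, 235, 222), (222, 226, 212), (160, 154, 140), (103, 92, 80)]
face 1 [(175, 171, 157), (153, 145, 132), (135, 125, 112), (119, 109, 97), (106, 96, 84), (102, 91, 79), (99, 88, 75), (96, 83, 69), (93, 80, 65)]
face -1 [(116, 101, 80), (120, 108, 91), (129, 120, 107), (144, 137, 126), (165, 158, 147), (183, 175, 164), (201, 193, 181), (216, 207, 194), (219, 210, 197)]
```

View pics/raw.png

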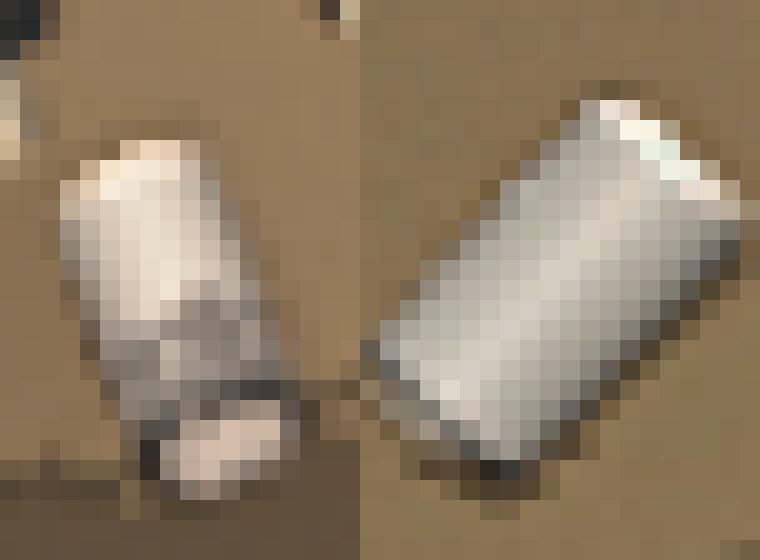

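The raw pixels show a full bright steel disc with a thin dark rim at D's 139° end, which makes it the flat end. The opposite end has a bright shoulder. The C cell's left end has the same bright shoulder and then a dark face with light blobs (collar and button). So D's plus end most likely points along −41°, and C's plus end points left. I'll verify D's plus end in the air after lifting it. Turning back to grasp at 49°.

>>> jog_arm(
  moves=[
    [0,0,0,-0.18],
    [0,0,0,-0.36],
    [0,0,0.01,-0.54],
    [0,0,0.02,-0.72],
    [0,0,0.03,-0.9],
    [0,0,0.04,-1.08],
    [0,0,0.05,-1.26],
    [0,0,0.06,-1.44],
    [0,0,0.06,-1.62],
    [0,0,0.06,-1.8],
    [0,0,0.06,-1.98],
    [0,0,0.06,-2.16],
    [0,0,0.06,-2.34],
    [0,0,0.06,-2.52],
    [0,0,0.06,-2.7],
    [0,0,0.06,-2.88],
    [0,0,0.06,-3.03],
    [0,0,0.06,-3.033],
    [0,0,0.06,-3.033],
  ],
)

```text
clock: 5.03
position: [0.4377, 0.2813, 0.0609]
ee_rot: [1.105, 2.941, 0.001]
force: [-0.4, 0.2, -0.3]
width: 0.654
gripper_force: 0.0
```

```bash
python3 - <<'E'
from cell import arm
from h import *
to(arm,437.3,280.8,17.5,49)
E
```

```text
t 5.03 p [437.7 281.3  60.9] yawy 48.81 zdown [ 0.  0. -1.] F [-0.4  0.2 -0.3] q [-0.67  0.49 -0.01  2.01  0.    0.64  0.17] w 60.1 gf 0.0
shift [-0.  -0.6 43.4]
spin -0.003
```

>>> jog_arm(
  moves=[
    [0,0,0.02,0],
    [0,0,0.043,0],
    [0,0,0.043,0],
    [0,0,0.043,0],
  ],
)

```text
clock: 5.52
position: [0.4377, 0.2815, 0.0183]
ee_rot: [1.103, 2.941, 0.0]
force: [-1.0, 0.5, -0.1]
width: 0.655
gripper_force: 0.0
```

>>> jog_arm(
  moves=[
    [0,0,0,0],
    [0,0,0,0],
    [0,0,0,0],
    [0,0,0,0],
    [0,0,0,0],
  ],
  hand=0.02,
  newtons=15,
)

```text
clock: 6.15
position: [0.4377, 0.2815, 0.018]
ee_rot: [1.102, 2.942, 0.001]
force: [0.1, -0.5, 4.2]
width: 0.352
gripper_force: 15.0
```

>>> jog_arm(
  moves=[
    [0,0,-0.04,0],
    [0,0,-0.08,0.17],
    [0,0,-0.12,0.34],
    [0,0,-0.12,0.51],
    [0,0,-0.12,0.68],
    [0,0,-0.12,0.84],
    [0,0,-0.12,0.84],
    [0,0,-0.12,0.84],
  ],
)

```text
clock: 7.15
position: [0.4372, 0.2812, 0.1375]
ee_rot: [-2.202, -2.241, 0.001]
force: [-0.4, 0.5, -1.6]
width: 0.352
gripper_force: 15.0
```

```bash
python3 - <<'E'
from cell import arm
from h import *
import pickle
to(arm,491.7,-63,120,0.8)
im=arm.get_image("top");s=arm.get_image("scene");pickle.dump((im,s),open("im2.pkl","wb"))
def crop(im,P):
    K=np.array([[im["fx"],0,im["cx"]],[0,im["fy"],im["cy"]],[0,0,1.]])
    u,v=cv2.projectPoints(np.array([P]),np.array(im["rvec"]),np.array(im["tvec"]),K,None)[0].ravel().astype(int)
    return cv2.resize(im["color"][v-15:v+15,u-20:u+20,::-1],(400,300),interpolation=cv2.INTER_CUBIC)
cv2.imwrite("pics/held.png",np.vstack([np.hstack([crop(im,(.4375,.25,.14)),crop(s,(.4375,.281,.14))]),np.hstack([crop(im,(.439,-.33,.013)),crop(s,(.439,-.33,.013))])]))
E
```

```text
t 7.15 p [437.2 281.2 137.5] yawy 1.01 zdown [-0. -0. -1.] F [-0.4  0.5 -1.6] q [-0.84  0.38  0.22  1.96 -0.11  0.81 -0.54] w 32.3 gf 15.0
shift [-345.1   48.4   17.6]
spin 0.004
```

View pics/held.png

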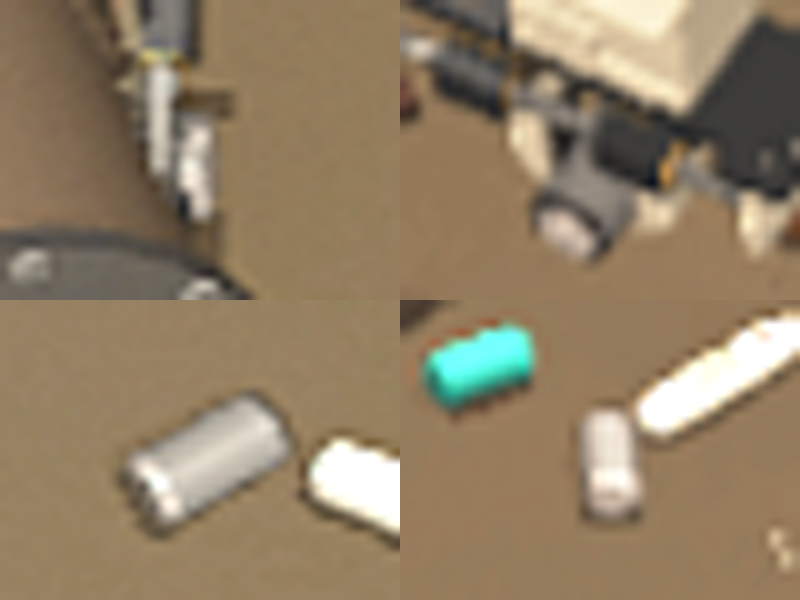

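In the air, D's end facing the scene camera (568,228) is a plain wide steel disc, so it is the flat end and the opposite end is plus. The C cell's near end (610,490) shows a small light centre in a darker ring. I'll check that numerically on the face plane.

```bash
python3 - <<'E'
import pickle,numpy as np,cv2
from h import *
t,s=pickle.load(open("im2.pkl","rb"))
def face(im,c,a,r,L,off=0):
    a=np.radians(a);ax=np.array([np.cos(a),np.sin(a),0]);n=np.array([-ax[1],ax[0],0])
    K=np.array([[im["fx"],0,im["cx"]],[0,im["fy"],im["cy"]],[0,0,1.]])
    g=np.linspace(-1.2,1.2,9)
    P=np.array([[c+ax*L/2+n*u*r-np.array([0,0,1])*w*r for u in g] for w in g])
    q=cv2.projectPoints(P.reshape(-1,3),np.array(im["rvec"]),np.array(im["tvec"]),K,None)[0].reshape(9,9,2).astype(np.float32)
    print(cv2.remap(im["color"],q[...,0],q[...,1],cv2.INTER_LINEAR).mean(2).astype(int))
print("D held flat? scene");face(s,np.array([.4372,.2812,.1365]),91,.0165,.061)
print("C left scene");face(s,np.array([.4393,-.33,.013]),121.6,.013,.0495)
print("C pose again",cellpose(t,350,224,.013,16))
p=t["color"][212:236,336:362]; print((p.astype(int)[...,0]-p[...,2])[4:20,4:24])
E
```

```text
D held flat? scene
[[118 120 119  95  95 100 104 105 113]
 [118 120  94  77  84 108  79  76 100]
 [120 118  79  91 139 136  97  81  87]
 [121 104  89 146 179 174 136  96  80]
 [119 104 117 170 195 183 160  93  96]
 [119 106 130 173 182 177 157  88 112]
 [119 108 134 161 158 163 122 100 121]
 [120 111 132 141 140 141 111 114 122]
 [121 119 124 125 129 122 116 122 122]]
C left scene
[[127 186 219 234 235 225 167 131 120]
 [117 190 234 248 249 246 192 142 122]
 [114 173 223 238 242 244 205 157 125]
 [112 157 205 220 225 234 212 166 130]
 [113 141 177 188 189 206 197 165 131]
 [109 126 163 177 177 184 176 152 128]
 [104 112 155 177 181 170 151 131 121]
 [102  93 124 146 154 145 123 107 115]
 [105  87 100 118 125 118 100  84 109]]
C pose again ((439.7059631347656, -330.7188720703125), (26.237442016601562, 52.68427658081055), 31.568645477294922)
[[54 52 53 55 51 54 56 54 53 54 53 55 55 58 58 57 57 53 54 54]
 [54 54 54 52 55 54 53 53 54 55 54 54 55 46 28 27 50 58 56 55]
 [52 52 53 54 54 52 53 53 55 56 57 48 23 17 17 15 19 49 56 53]
 [54 53 53 54 54 53 55 54 54 46 20 16 18 18 20 20 17 20 49 56]
 [55 57 53 54 53 54 56 56 47 23 18 19 19 20 21 21 21 18 41 58]
 [53 53 55 55 53 55 48 24 16 20 19 19 22 22 21 22 21 18 20 49]
 [54 53 54 56 47 21 15 18 18 20 22 22 23 21 21 21 22 21 19 46]
 [55 53 50 24 16 17 20 20 22 22 22 23 23 22 21 20 19 17 20 46]
 [54 55 39 26 28 25 21 20 22 22 22 20 21 22 20 18 13 17 46 56]
 [54 48 28 25 18 12 13 25 22 20 21 21 22 19 17 21 40 57 58 56]
 [54 47 34 24 20  1  3 22 19 20 21 19 16 17 23 47 59 57 55 57]
 [56 58 49 29 26 25 26 24 19 19 18 16 16 45 57 58 57 55 55 48]
 [56 58 48 35 24 19 31 29 17 17 16 44 59 57 56 55 55 53 58 55]
 [56 57 57 49 34 23 24 22 19 29 48 56 55 54 54 53 54 55 55 55]
 [54 53 55 49 36 36 29 32 49 60 58 57 57 56 56 56 54 53 53 55]
 [52 54 57 58 48 34 34 50 58 56 54 57 56 57 55 54 56 57 55 55]]
```

The evidence is still ambiguous. I'll bring the held D cell nearer the scene camera, with the visible end facing it, for a sharper look.

>>> jog_arm(
  moves=[
    [0.01,0,-0.06,-0.18],
    [0.02,-0.01,-0.12,-0.36],
    [0.03,-0.01,-0.18,-0.54],
    [0.04,-0.02,-0.24,-0.6],
    [0.05,-0.02,-0.3,-0.6],
    [0.05,-0.02,-0.36,-0.6],
    [0.05,-0.02,-0.36,-0.6],
    [0.05,-0.02,-0.36,-0.6],
  ],
)

```text
clock: 8.25
position: [0.4168, 0.3307, 0.4969]
ee_rot: [-1.445, -2.789, 0.001]
force: [0.0, 0.2, -1.6]
width: 0.355
gripper_force: 15.0
```

```bash
python3 - <<'E'
from cell import arm
from h import *
import pickle
s0,R=st(arm)
s=arm.get_image("scene");pickle.dump(s,open("sc3.pkl","wb"))
K=np.array([[s["fx"],0,s["cx"]],[0,s["fy"],s["cy"]],[0,0,1.]])
e=s0["position"]+R[:,0]*.03
u,v=cv2.projectPoints(e.reshape(1,3),np.array(s["rvec"]),np.array(s["tvec"]),K,None)[0].ravel().astype(int);print(u,v)
c2=cv2.projectPoints(np.array([[.4395,-.3305,.013]]),np.array(s["rvec"]),np.array(s["tvec"]),K,None)[0].ravel().astype(int);print(c2)
f=lambda u,v,w:cv2.resize(s["color"][v-w:v+w,u-w:u+w,::-1],(400,400),interpolation=cv2.INTER_NEAREST)
cv2.imwrite("pics/end.png",np.hstack([f(u,v,16),f(*c2,10)]))
E
```

```text
t 8.25 p [416.8 330.7 496.9] yawy 35.21 zdown [-0.001 -0.001 -1.   ] F [ 0.   0.2 -1.6] q [-0.87  0.18  0.13  1.31 -0.02  1.65 -0.13] w 32.6 gf 15.0
226 188
[304 161]
```

View pics/end.png

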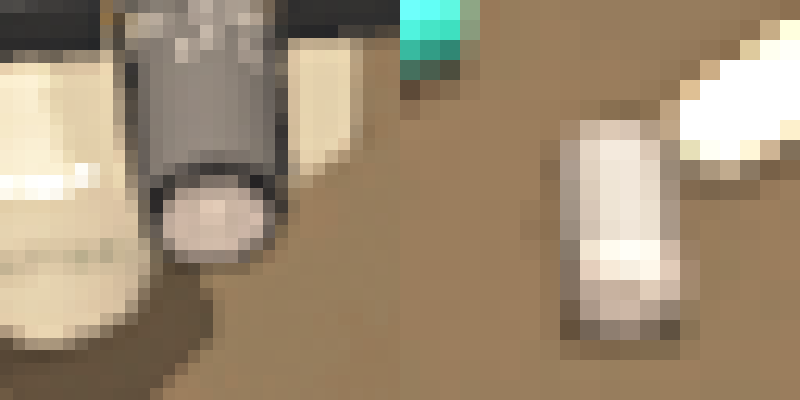

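The D end at (215,220) is a nearly plain steel disc with a dark rim. I'll turn the other end to the camera to compare.

>>> jog_arm(
  moves=[
    [0,0,0,0.18],
    [0,0,0,0.36],
    [0,0,0,0.54],
    [0,0,0,0.72],
    [0,0,0,0.9],
    [0,0,0,1.08],
    [0,0,0,1.26],
    [0,0,0,1.44],
    [0,0,0,1.62],
    [0,0,0,1.8],
    [0,0,0,1.98],
    [0,0,0,2.16],
    [0,0,0,2.34],
    [0,0,0,2.52],
    [0,0,0,2.7],
    [0,0,0,2.8],
    [0,0,0,2.8],
  ],
)

```text
clock: 10.42
position: [0.4162, 0.3306, 0.4959]
ee_rot: [2.99, -0.953, -0.002]
force: [-0.1, 0.5, -1.8]
width: 0.356
gripper_force: 15.0
```

```bash
python3 - <<'E'
from cell import arm
from h import *
import pickle
s0,R=st(arm)
s=arm.get_image("scene");pickle.dump(s,open("sc4.pkl","wb"))
K=np.array([[s["fx"],0,s["cx"]],[0,s["fy"],s["cy"]],[0,0,1.]])
e=s0["position"]-R[:,0]*.03
u,v=cv2.projectPoints(e.reshape(1,3),np.array(s["rvec"]),np.array(s["tvec"]),K,None)[0].ravel().astype(int);print(u,v)
f=lambda u,v,w,i:cv2.resize(s["color"][v-w:v+w,u-w:u+w,::-1],(400,400),interpolation=i)
cv2.imwrite("pics/end2.png",np.hstack([f(u,v,14,0),f(u,v,14,2)]))
E
```

```text
t 10.43 p [416.2 330.6 495.9] yawy -125.36 zdown [-0.002 -0.003 -1.   ] F [-0.1  0.5 -1.8] q [-1.51  0.23  1.    1.35 -0.19  1.66 -2.73] w 32.7 gf 15.0
230 188
```

View pics/end2.png

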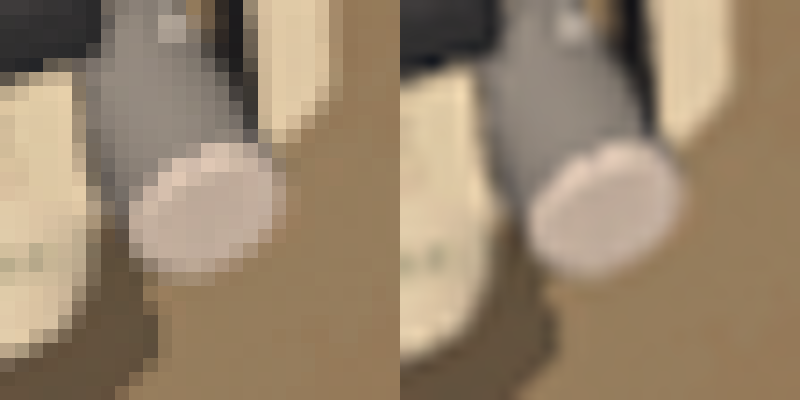

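The D cell's other end at (205,210) is a full-width plain steel disc, so that is the flat end. The dark-collared end along tool +x is plus, which means its original heading was 139°. By the same signs, the C cell's left end (full steel) is flat and its right end is plus (heading −58°). I'm carrying D to above its bay with tool y at −179°.

>>> jog_arm(
  moves=[
    [0.01,0.01,0.05,0],
    [0.02,0.02,0.11,0],
    [0.05,0.05,0.16,0.1],
    [0.08,0.08,0.2,0.2],
    [0.12,0.115,0.25,0.3],
    [0.155,0.15,0.29,0.4],
    [0.19,0.18,0.32,0.5],
    [0.22,0.21,0.346,0.6],
    [0.25,0.24,0.346,0.7],
    [0.287,0.274,0.346,0.8],
    [0.287,0.274,0.346,0.939],
    [0.287,0.274,0.346,0.939],
    [0.287,0.274,0.346,0.939],
    [0.287,0.274,0.346,0.939],
  ],
)

```text
clock: 12.22
position: [0.4928, -0.0575, 0.1515]
ee_rot: [-2.243, 2.199, 0.001]
force: [-0.5, 0.2, -2.0]
width: 0.355
gripper_force: 15.0
```

```bash
python3 - <<'E'
from cell import arm
from h import *
to(arm,491.7,-70,70,-179.2)
E
```

```text
t 12.22 p [492.8 -57.5 151.5] yawy -178.86 zdown [-0.     0.001 -1.   ] F [-0.5  0.2 -2. ] q [-0.76  0.51  1.09  2.04 -0.57  0.93 -2.49] w 32.6 gf 15.0
shift [12.6  1.3 81.5]
spin 0.006
```

>>> jog_arm(
  moves=[
    [0.012,0.001,0.03,0.006],
    [0.012,0.001,0.07,0.006],
    [0.012,0.001,0.097,0.006],
    [0.012,0.001,0.097,0.006],
    [0.012,0.001,0.097,0.006],
  ],
)

```text
clock: 12.85
position: [0.4928, -0.0704, 0.0556]
ee_rot: [-2.234, 2.208, -0.001]
force: [-0.2, -0.7, -0.5]
width: 0.356
gripper_force: 15.0
```

>>> jog_arm(
  moves=[
    [0,0,0.002,0],
    [0,0,0.004,0],
    [0,0,0.006,0],
    [0,0,0.007,0],
    [0,0,0.008,0],
  ],
  newtons=8,
)

```text
clock: 13.48
position: [0.4926, -0.0698, 0.0468]
ee_rot: [-2.233, 2.208, 0.0]
force: [0.6, 4.6, 3.5]
width: 0.355
gripper_force: 8.0
```

```bash
python3 - <<'E'
from cell import arm
from h import *
import pickle
to(arm,491.8,-69.6,43,-179.2)
pickle.dump((arm.get_image("top"),arm.get_image("scene")),open("im5.pkl","wb"))
E
```

```text
t 13.47 p [492.6 -69.8  46.8] yawy -179.36 zdown [ 0.     0.001 -1.   ] F [0.6 4.6 3.5] q [-0.58  0.65  0.88  2.12 -0.77  0.73 -2.31] w 32.6 gf 8.0
shift [-0.2  0.8  3.8]
spin -0.003
```

>>> jog_arm(
  moves=[
    [0,0.0005,0.001,0],
    [0,0.0005,0.002,0],
    [0,0.0005,0.003,0],
    [0,0.0005,0.004,0],
    [0,0.0005,0.004,0],
  ],
)

```text
clock: 14.2
position: [0.492, -0.0701, 0.0427]
ee_rot: [-2.233, 2.209, 0.0]
force: [1.5, 4.4, 3.1]
width: 0.357
gripper_force: 8.0
```

```bash
python3 - <<'E'
from cell import arm
from h import *
import pickle
st(arm)
t,s=arm.get_image("top"),arm.get_image("scene");pickle.dump((t,s),open("im6.pkl","wb"))
def crop(im,P,w=22):
    K=np.array([[im["fx"],0,im["cx"]],[0,im["fy"],im["cy"]],[0,0,1.]])
    u,v=cv2.projectPoints(np.array([P]),np.array(im["rvec"]),np.array(im["tvec"]),K,None)[0].ravel().astype(int)
    return cv2.resize(im["color"][v-w:v+w,u-w:u+w,::-1],(400,400),interpolation=cv2.INTER_CUBIC)
P=(.47,-.06,.03)
cv2.imwrite("pics/tilt.png",np.hstack([crop(t,P),crop(s,P)]))
for im in (t,s): # how much is occluded
    a=cv2.absdiff(im["color"],im["color"]).sum()
E
```

```text
t 14.2 p [492.  -70.1  42.7] yawy -179.38 zdown [ 0.  0. -1.] F [1.5 4.4 3.1] q [-0.57  0.65  0.87  2.13 -0.78  0.72 -2.3 ] w 32.8 gf 8.0
```

View pics/tilt.png

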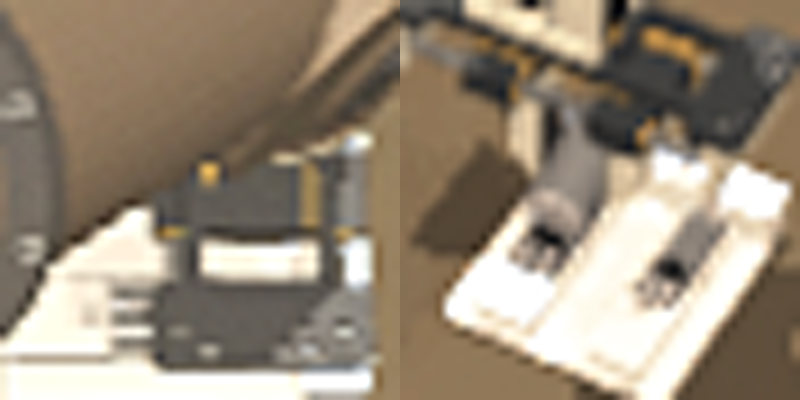

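The scene crop shows the D cell in the jaws with its flat face at (560,215), just above the dark tab at (545,245). I'll check the tilt numerically.

```bash
python3 - <<'E'
import pickle
from h import *
t,s=pickle.load(open("im6.pkl","rb"))
K=np.array([[s["fx"],0,s["cx"]],[0,s["fy"],s["cy"]],[0,0,1.]])
pr=lambda P:cv2.projectPoints(np.array(P,float),np.array(s["rvec"]),np.array(s["tvec"]),K,None)[0].reshape(-1,2).round(1)
a=np.radians(np.arange(0,360,45))
for n,yc,z,th in(("tilt13",-.0404,.0343,13),("level",-.0396,.049,0),("tilt6",-.0398,.0405,6)):
    th=np.radians(th); ring=[[.492+.0165*np.cos(q),yc+.0165*np.sin(q)*np.sin(th),z+.0165*np.sin(q)*np.cos(th)] for q in a]
    print(n,"c",pr([[.492,yc,z]])[0],"top",pr(ring)[2],"bot",pr(ring)[6],"L/R",pr(ring)[0],pr(ring)[4])
print("tab top c", pr([[.4917,-.036,.0305]]))
u,v=pr([[.492,-.04,.036]])[0].astype(int)
print(u,v); print(s["color"][v-8:v+10,u-9:u+10].mean(2).astype(int)); c=s["color"].astype(int)
print((c[...,0]-c[...,2])[v-8:v+10,u-9:u+10])
E
```

```text
tilt13 c [265.1 193.6] top [264.7 191.7] bot [265.4 195.5] L/R [261.8 192.2] [268.4 195. ]
level c [265.  191.5] top [265.1 188.9] bot [265. 194.] L/R [261.7 190. ] [268.4 192.9]
tilt6 c [265.  192.7] top [264.9 190.5] bot [265.2 195. ] L/R [261.7 191.3] [268.4 194.1]
tab top c [[264.6 194.8]]
265 193
[[116 116 117 116 112 176 190 195 117  33  55 109 135  79  39  44  49  52
   52]
 [119 100  93 111 113 191 196 195 115  37  90 124 138 111  69  44  41  41
   42]
 [115  86  72  88 108 171 191 196 114  62 112 132 142 138 122  92  68  44
   34]
 [ 95  75  69  73  88 108 159 193 109  91 124 137 144 142 138 125 152 157
  130]
 [ 73  67  68  71  69  69 103 172 125 114 132 141 144 139 131 129 180 194
  198]
 [ 67  68  69  68  72  73  71 117 121 127 136 144 141 135 125 124 177 190
  195]
 [ 68  69  68  68  71  70  60  97 131 134 140 142 138 130 117 118 176 188
  179]
 [ 68  69  68  68  67  63  89 135 169 188 167 143 132 124 104 117 174 185
  201]
 [ 69  69  69  68  63  70 170 157 156 174 168 174 142 114  89 139 209 214
  246]
 [ 70  68  69  66  57 173 218 181 142 136 144 171 159 111  88 219 22
[... 1042 characters left out ...]
30 21 23 20 22 22 22 20 17 28 53 59 57]
 [32 32 32 33 31 32 27 28 34 37 30 22 21 19 14 28 54 60 58]
 [32 32 32 32 32 32 44 36 33 37 33 33 24 17 12 34 54 51 22]
 [31 32 32 31 30 52 51 30 23 28 30 36 30 18 12 39 43 30  5]
 [32 32 33 32 43 35 37 29 13 23 28 30 32 20 36 39 38 22 12]
 [32 32 32 37 46  8 51 23  1 11 17 24 24 25 49 42 26 18 17]
 [32 32 33 53  9 32 33 20 11 -2  1 17 16 44 45 26 18 17 17]
 [32 32 55 19 25 43 35 28 15 30 17 12 35 45 32 11  8 14 17]
 [49 36  0  0  8 35 35 24 25 32 17 33 38 41 24  6  9 15 17]
 [71  0  0  0  0 -4  9 18 39 28 22 48 47 29 11 11 16 18 15]
 [ 0  0  0  0  0  0 -2  0  0 11 43 41 30 12  5 14 17 16 23]
 [ 0  0  0  0  0  0  0  0  0  0 33 32 12  5  9 15 17 30 48]]
```

The face rim at (265,192) and (268,195) matches the 13° tilt prediction, and the tab is visible in front of the face. Now pushing forward against the spring until the shoulder clears the housing.

>>> jog_arm(
  moves=[
    [0,0,0,0],
    [-0.002,0,0,0],
    [-0.004,0,0,0],
    [-0.006,0,0,0],
    [-0.008,0,0,0],
    [-0.01,0,0,0],
    [-0.01,0,0,0],
    [-0.01,0,0,0],
  ],
  newtons=25,
)

```text
clock: 15.3
position: [0.4914, -0.0606, 0.0427]
ee_rot: [2.233, -2.21, -0.0]
force: [-3.1, -3.5, -1.6]
width: 0.355
gripper_force: 25.0
```

```bash
cat >> h.py <<'E'
def look(arm):
    s=arm.get_image("scene"); c=s["color"].astype(int); print(c.mean(2).astype(int)[185:204,255:276]); return s
E
python3 - <<'E'
from cell import arm
from h import *
st(arm); look(arm)
E
```

```text
t 15.3 p [491.4 -60.6  42.7] yawy -179.4 zdown [-0. -0. -1.] F [-3.1 -3.5 -1.6] q [-0.59  0.65  0.88  2.13 -0.78  0.72 -2.32] w 32.5 gf 25.0
[[118 116 116 116 106 163 190 197 117  35  38 141 128  75  53  59  62  61
   58  55  89]
 [117 118 116 115 110 205 201 195 117  35  40 113 130  74  42  49  55  60
   61  67  90]
 [117 118 117 116 111 189 195 195 116  34  60 114 137  86  44  41  44  48
   50 109 106]
 [117 102  94  93 109 150 185 196 115  46  96 127 140 128 102  57  36  37
   36 105 109]
 [ 99  76  73  73  88 107 178 198 111  80 118 134 143 146 135  92 141 135
   81  83 120]
 [ 73  67  70  71  73  69 147 192 128 110 129 139 143 141 136 102 176 185
  159 132 149]
 [ 67  68  68  67  70  72  96 140 122 122 134 142 142 138 129 116 176 191
  205 164 175]
 [ 68  69  68  69  68  69  70  87 112 127 138 142 140 134 122 123 177 188
  193 190 225]
 [ 69  69  69  69  68  65  60 126 167 158 145 141 136 128 112 115 174 184
  197 255 255]
 [ 69  69  69  69  65  59 111 143 163 163 162 154 135 120  99 121 220 212
  244 255 255]
 [ 70  69  68  65  60 118 232 176 121 142 153 171 157 118  88 166 220 230
  252 253 255]
 [ 69  68  67  62  93 235 253 181  72  95 119 154 163 114 118 208 227 242
  249 252 252]
 [ 69  68  63  66 224 252 242 126  19  34  67  94 132 108 181 223 244 251
  249 249 250]
 [ 68  64  56 169 249 246 178 168  98  19  48  46  94 210 206 237 247 250
  248 247 248]
 [ 65  56 113 250 252 219 157 166 127 107  97  70 147 222 224 245 251 248
  246 248 245]
 [ 81 164 233 255 255 243 203 157 129 169 129 116 219 219 241 251 253 249
  247 249 244]
 [117 255 255 255 255 255 227 202 239 229 137 209 227 239 251 253 251 248
  248 246 212]
 [244 255 255 255 255 255 255 255 255 247 240 230 236 250 253 251 247 247
  239 210 138]
 [255 255 255 255 255 255 255 255 255 255 241 228 249 253 251 247 246 244
  247 228 184]]
```

Fy is −3.5 N, so the spring is engaged and the housing has been cleared. Pressing down, with a softer grip so the cell can level.

>>> jog_arm(
  moves=[
    [0,0,0.002,0],
    [0,0,0.004,0],
    [0,0,0.006,0],
    [0,0,0.008,0],
    [0,0,0.009,0],
  ],
  newtons=12,
)

```text
clock: 15.98
position: [0.4921, -0.0605, 0.0337]
ee_rot: [-2.233, 2.21, -0.001]
force: [1.1, -3.4, 1.8]
width: 0.355
gripper_force: 12.0
```

>>> jog_arm(
  moves=[
    [0,0,0.001,0],
    [0.0005,0,0.002,0],
    [0.001,0,0.003,0],
    [0.0015,0,0.004,0],
    [0.0015,0,0.004,0],
  ],
  newtons=10,
)

```text
clock: 16.6
position: [0.4916, -0.0612, 0.0299]
ee_rot: [-2.233, 2.209, 0.002]
force: [-0.6, -0.2, 8.3]
width: 0.355
gripper_force: 10.0
```

```bash
python3 - <<'E'
from cell import arm
from h import *
st(arm); look(arm)
E
```

```text
t 16.6 p [491.6 -61.2  29.9] yawy -179.37 zdown [-0.     0.002 -1.   ] F [-0.6 -0.2  8.3] q [-0.57  0.67  0.85  2.14 -0.81  0.7  -2.3 ] w 32.6 gf 10.0
[[115 104  87  61  40  47 114 157 128 101 103 234 255 255 225 104  70  75
   57  51  49]
 [119 121 115 103  93 139 173 194 128  59  81 103 110  77  54  54  56  65
   59  56  52]
 [119 103  96  95 108 178 193 196 116  34  45 127 113  67  52  59  61  61
   57  55  64]
 [ 98  79  74  71 103 205 200 195 116  34  40 125 124  69  41  49  55  58
   56 100 101]
 [ 81  69  71  69  84 183 195 195 116  33  75 114 132  84  43  42  45  46
   46 122 121]
 [ 73  68  68  66  64 128 182 196 115  57 105 128 135 121  99  56  37  37
   35  90 113]
 [ 67  68  69  68  64  91 163 194 119  92 120 132 136 138 130  90 141 135
   81  91 126]
 [ 68  69  68  69  66  66 104 164 123 113 128 134 136 134 130 100 176 185
  171 144 159]
 [ 69  69  68  69  68  63  70 150 135 135 134 134 134 132 122 113 176 191
  190 153 250]
 [ 70  70  69  68  65  59 152 166 164 179 180 156 134 125 114 118 176 188
  177 194 255]
 [ 69  69  68  66  60 118 203 164 163 179 174 184 152 120  99 113 173 185
  193 245 253]
 [ 69  68  67  61  94 235 249 165  99 112 128 173 168 118 116 173 210 224
  238 250 250]
 [ 69  67  63  67 224 252 242 128  23  32  75 117 165 114 177 219 242 246
  247 251 249]
 [ 67  63  56 169 249 246 177 167  98  19  16  73 143 213 204 238 248 248
  247 250 249]
 [ 87  65 112 227 249 219 157 165 126 112  81  75 159 222 224 245 251 251
  248 248 245]
 [100 165 255 255 255 255 212 155 128 170 126 114 217 219 241 247 252 251
  248 249 244]
 [118 255 255 255 255 255 255 225 238 228 137 208 227 239 246 250 252 249
  248 245 212]
 [243 255 255 255 255 255 255 255 255 255 243 229 237 246 250 252 251 248
  239 210 138]
 [255 255 255 255 255 255 255 255 255 255 243 227 245 251 253 251 248 244
  247 228 184]]
```

>>> jog_arm(
  moves=[
    [0,0,0,0],
    [0,0,0,0],
    [0,0,0,0],
  ],
  hand=0.044,
)

```text
clock: 17.02
position: [0.4913, -0.0616, 0.0295]
ee_rot: [2.233, -2.209, -0.001]
force: [0.2, 0.1, -0.8]
width: 0.478
gripper_force: 0.0
```

>>> jog_arm(
  moves=[
    [0,0,-0.02,0],
    [0,0,-0.06,0],
    [0,0,-0.12,0],
    [0,0.05,-0.14,0],
    [0,0.11,-0.14,0],
    [0,0.11,-0.14,0],
  ],
)

```text
clock: 17.77
position: [0.3765, -0.0612, 0.1686]
ee_rot: [-2.232, 2.208, 0.012]
force: [0.8, -0.2, 0.0]
width: 0.48
gripper_force: 0.0
```

```bash
python3 - <<'E'
from cell import arm
from h import *
import pickle
st(arm); s=look(arm); t=arm.get_image("top"); pickle.dump((t,s),open("im7.pkl","wb"))
r=rectify(t,.47,.515,-.125,-.01,.045,1000)   # 1px = 1mm; cell top plane
print("rows x=514..; cols y=-10..-125 step 3"); print(r.mean(2).astype(int)[::4,::3])
m=(abs(s["z_map"])>0); 
# height over the cell from scene depth
R=cv2.Rodrigues(np.array(s["rvec"]))[0];tv=np.array(s["tvec"]).ravel()
v,u=np.mgrid[180:205,250:280]; z=s["z_map"][180:205,250:280]
P=np.stack([(u-s["cx"])/s["fx"]*z,(v-s["cy"])/s["fy"]*z,z],-1)-tv; W=P@R
sel=(abs(W[...,0]-.4917)<.008)&(z>0)
for y0 in range(-115,10,10):
    k=sel&(abs(W[...,1]*1000-y0)<5)
    if k.any(): print(y0,(np.median(W[...,2][k])*1000).round(1),k.sum())
E
```

```text
t 17.77 p [376.5 -61.2 168.6] yawy -179.37 zdown [-0.004  0.007 -1.   ] F [ 0.8 -0.2  0. ] q [-1.03  0.25  1.29  2.27 -0.33  0.84 -2.64] w 44.1 gf 0.0
[[122 120 120 120 119 122 122 120 120 118 106 255 255 255 249 255 255 255
  255 255 255]
 [121 122 120 119 120 121 121 121 120 118 118 211 230 206 206 218 217 193
  255 255 255]
 [121 121 120 120 120 120 119 120 119 117 115 195 207 219 231 234 227 183
  255 255 255]
 [121 120 120 119 120 120 120 120 118 112 148 193 216 229 234 230 217 192
  215 255 255]
 [122 121 119 120 120 120 120 119 118 134 182 212 226 234 233 222 204 172
  123 238 255]
 [121 120 120 120 120 120 119 119 116 149 199 223 233 234 226 211 184 143
  110 179 214]
 [120 120 120 120 119 119 119 116 109 168 209 230 235 230 217 195 159 109
  187 178 210]
 [120 120 120 120 119 118 115 146 161 201 218 226 224 213 194 170 127 136
  222 229 237]
 [121 120 119 120 119 115 137 210 196 211 222 228 212 192 168 137 122 235
  241 255 255]
 [122 122 120 119 116 110 228 219 202 224 251 242 206 177 143 103 232 245
  250 255 255]
 [121 122 120 117 111 198 255 197 176 201 232 244 215 161 1
[... 2180 characters left out ...]
 151 152 149 144 141 142 150 162 175 186 187 179 177
  174 172 170]
 [255 223 102 168 184 179 179 176 177 179 164 154 152 136 132 151 151 149
  153 153 152 150 150 152 153 149 147 146 143 142 141 143 155 172 185 189
  183 176 175]
 [255 224 132 190 186 183 181 179 177 177 182 175 143 122 133 139 139 142
  145 145 145 147 151 148 151 151 150 146 145 146 144 142 142 143 145 159
  179 186 182]
 [191 163 176 192 188 186 186 184 182 182 185 167 133 126 138 139 140 141
  144 144 145 146 146 147 148 147 147 149 146 143 146 146 144 144 141 140
  143 158 174]]
-115 31.6 1
-105 33.5 6
-95 32.9 1
-85 46.8 5
-75 45.4 9
-65 44.3 5
-55 44.8 7
-45 43.0 5
-35 43.6 8
-25 26.5 21
-15 18.0 3
-5 23.8 5
5 23.7 8
```

Depth puts the cell's top at about 43–47 mm (45 if seated), slightly high at the plus end. I'll press the plus end with closed fingers to make sure.

```bash
python3 - <<'E'
from cell import arm
from h import *
to(arm,491.9,-80,68,-179.2)
E
```

```text
t 17.88 p [381.6 -62.2 169.8] yawy -179.33 zdown [ 0.001  0.002 -1.   ] F [ 0.2 -0.1  0.5] q [-1.02  0.26  1.29  2.26 -0.34  0.84 -2.64] w 43.9 gf 0.0
shift [  19.3 -110.   101.9]
spin -0.002
```

>>> jog_arm(
  moves=[
    [0.01,-0.05,0,0],
    [0.019,-0.11,0.02,0],
    [0.019,-0.11,0.06,0],
    [0.019,-0.11,0.101,0],
    [0.019,-0.11,0.101,0],
    [0.019,-0.11,0.101,0],
  ],
  hand=0,
)

```text
clock: 18.62
position: [0.4928, -0.0817, 0.0694]
ee_rot: [2.232, -2.21, 0.001]
force: [-0.1, -0.4, 0.8]
width: 0.007
gripper_force: 0.0
```

>>> jog_arm(
  moves=[
    [0,0,0.004,0],
    [0,0,0.007,0],
    [0,0,0.009,0],
    [0,0,0.01,0],
    [0,0,0.011,0],
    [0,0,0.011,0],
  ],
)

```text
clock: 19.38
position: [0.4922, -0.0812, 0.0579]
ee_rot: [-2.233, 2.21, -0.001]
force: [0.2, -0.3, 3.1]
width: 0.003
gripper_force: 2.3
```

>>> jog_arm(
  moves=[
    [0,0,0.001,0],
    [0,0,0.002,0],
    [0,0,0.003,0],
    [0,0,0.003,0],
    [0,0,0.003,0],
  ],
)

```text
clock: 20.0
position: [0.4926, -0.0819, 0.0556]
ee_rot: [-2.231, 2.21, -0.003]
force: [-1.6, -2.0, 16.6]
width: 0.005
gripper_force: 8.4
```

```bash
python3 - <<'E'
from cell import arm
from h import *
st(arm)
E
```

```text
t 20.0 p [492.6 -81.9  55.6] yawy -179.45 zdown [ 0.002 -0.001 -1.   ] F [-1.6 -2.  16.6] q [-0.54  0.62  0.86  2.12 -0.72  0.73 -2.34] w 0.5 gf 8.4
```

The plus end is firm at 45 mm, so it's home. I'll tap the flat end as well, then lift.

>>> jog_arm(
  moves=[
    [0,0,-0.008,0],
    [-0.035,0,-0.008,0],
    [-0.035,0,-0.008,0],
    [-0.035,0,-0.002,0],
    [-0.035,0,0.0,0],
    [-0.035,0,0.0,0],
    [-0.035,0,0.0,0],
  ],
)

```text
clock: 20.88
position: [0.4917, -0.0461, 0.0556]
ee_rot: [-2.23, 2.21, 0.002]
force: [-4.2, 5.2, 23.7]
width: 0.004
gripper_force: 11.5
```

>>> jog_arm(
  moves=[
    [-0.035,0,-0.05,0],
    [-0.035,0,-0.1,0],
    [-0.035,0.06,-0.12,-0.18],
    [-0.035,0.11,-0.12,-0.36],
    [0.01,0.11,-0.12,-0.54],
    [0.07,0.11,-0.12,-0.72],
    [0.13,0.11,-0.12,-0.9],
    [0.19,0.11,-0.12,-1.08],
    [0.19,0.11,-0.12,-1.26],
    [0.19,0.11,-0.12,-1.44],
    [0.19,0.11,-0.12,-1.44],
  ],
  hand=0.05,
)

```text
clock: 22.25
position: [0.3824, -0.2385, 0.1744]
ee_rot: [3.136, -0.187, -0.001]
force: [0.5, 0.9, -0.6]
width: 0.545
gripper_force: 0.0
```

```bash
python3 - <<'E'
from cell import arm
from h import *
import pickle
to(arm,439.5,-330.4,130,31.6)
to(arm,439.5,-330.4,130,211.6)
s=arm.get_image("scene"); t=arm.get_image("top"); pickle.dump((t,s),open("im8.pkl","wb"))
g=rectify(t,.465,.52,-.12,-.0,.0305,1000).mean(2).astype(int); print(g[::4,::4])
E
```

```text
t 22.25 p [ 382.4 -238.5  174.4] yawy -96.83 zdown [-0.001  0.    -1.   ] F [ 0.5  0.9 -0.6] q [-0.22  0.27  0.82  2.11 -0.26  0.86 -0.94] w 50.0 gf 0.0
shift [67.7 84.4 44.3]
spin -2.242
t 22.25 p [ 382.4 -238.5  174.4] yawy -96.83 zdown [-0.001  0.    -1.   ] F [ 0.5  0.9 -0.6] q [-0.22  0.27  0.82  2.11 -0.26  0.86 -0.94] w 50.0 gf 0.0
shift [67.7 84.4 44.3]
spin 0.9
[[134 133 135 130 131 131 132 130 131 131 130 130 131 132 133 132 131 132
  131 132 132 132 125 157 241 255 255 255 253 121]
 [152 150 148 148 146 147 150 158 156 159 162 161 163 163 166 165 170 172
  171 174 173 177 164 222 255 255 255 255 255 175]
 [255 255 255 255 255 255 255 255 255 255 255 255 255 255 255 255 255 255
  255 255 255 255 255 255 255 255 255 255 255 168]
 [255 255 255 255 255 255 255 255 255 232 226 226 224 221 221 218 218 216
  215 213 210 210 189 229 255 255 255 255 255 181]
 [255 255 255 254 232 240 242 237 229 192 174 179 181 179 180 180 181 180
  181 181 181 182 136 198 255 255 255 255 255 184]
 [255 255 255 253 140 173 167 131 223 222 188 194 195 196 194 195 194 196
  196 196 197 200 154 204 25
[... 323 characters left out ...]
200 200 200 200 200 199
  199 199 199 199 163 209 255 246 254 255 255 210]
 [255 255 255 254 201 236 233 162 197 210 183 187 187 188 187 187 187 188
  189 188 187 188 150 210 255 255 255 255 255 212]
 [255 255 255 254 169 201 190 114 174 190 163 169 167 167 166 168 165 164
  165 162 163 162 111 185 255 255 255 255 255 214]
 [255 255 255 255 140 172 174 160 146 142 122 126 132 132 134 136 142 146
  147 151 152 156 136 207 255 255 248 244 255 216]
 [205 206 208 217 255 255 255 255 255 255 255 254 253 253 252 248 244 239
  240 237 238 233 227 234 255 253 208 227 255 217]
 [238 236 248 255 236 240 241 241 239 232 238 242 243 243 242 236 236 238
  239 241 240 242 240 246 254 255 254 255 255 218]]
```

D lies flush in its bay: it runs from y ≈ −32 to −93 with the dark collar at the rear. Now the C cell: the candidates are grey (350,224) and turquoise (359,199) in the top image, and the grey one is meant. Its plus end is the right one.

>>> jog_arm(
  moves=[
    [0.03,0.03,0,-0.18],
    [0.05,0.06,0.01,-0.36],
    [0.068,0.084,0.02,-0.54],
    [0.068,0.084,0.044,-0.72],
    [0.068,0.084,0.044,-0.9],
    [0.068,0.084,0.044,-1.08],
    [0.068,0.084,0.044,-1.26],
    [0.068,0.084,0.044,-1.44],
    [0.068,0.084,0.044,-1.62],
    [0.068,0.084,0.044,-1.8],
    [0.068,0.084,0.06,-1.98],
    [0.068,0.084,0.08,-2.16],
    [0.068,0.084,0.1,-2.242],
    [0.068,0.084,0.12,-2.242],
    [0.068,0.084,0.12,-2.242],
  ],
)

```text
clock: 24.22
position: [0.4395, -0.3283, 0.0532]
ee_rot: [-1.535, -2.737, 0.0]
force: [0.2, 0.9, 0.6]
width: 0.545
gripper_force: 0.0
```

```bash
python3 - <<'E'
from cell import arm
from h import *
to(arm,439.5,-330.4,16.5,31.6)
E
```

```text
t 24.23 p [ 439.5 -328.3   53.2] yawy 31.41 zdown [-0.003  0.002 -1.   ] F [0.2 0.9 0.6] q [ 0.45  0.54  0.12  1.95 -0.1   0.66  1.19] w 50.1 gf 0.0
shift [-1.9 -1.  36.7]
spin -0.003
```

>>> jog_arm(
  moves=[
    [-0.001,-0.001,0.015,0],
    [-0.001,-0.001,0.03,0],
    [-0.001,-0.001,0.037,0],
    [-0.001,-0.001,0.037,0],
    [-0.001,-0.001,0.037,0],
  ],
)

```text
clock: 24.85
position: [0.4408, -0.3301, 0.018]
ee_rot: [1.533, 2.741, 0.0]
force: [-0.7, -0.3, -1.2]
width: 0.539
gripper_force: 0.0
```

>>> jog_arm(
  moves=[
    [0,0,0,0],
    [0,0,0,0],
    [0,0,0,0],
    [0,0,0,0],
    [0,0,0,0],
  ],
  hand=0.015,
  newtons=15,
)

```text
clock: 25.48
position: [0.4406, -0.3301, 0.0179]
ee_rot: [1.533, 2.742, 0.0]
force: [0.2, -0.4, 2.6]
width: 0.278
gripper_force: 14.9
```

>>> jog_arm(
  moves=[
    [0,0,-0.04,0],
    [0,0,-0.08,0.17],
    [0,0,-0.12,0.34],
    [0,0,-0.12,0.537],
    [0,0,-0.12,0.537],
    [0,0,-0.12,0.537],
  ],
)

```text
clock: 26.22
position: [0.4402, -0.3296, 0.1371]
ee_rot: [-2.2, -2.24, 0.001]
force: [0.2, 0.5, -1.2]
width: 0.278
gripper_force: 14.9
```

```bash
python3 - <<'E'
from cell import arm
from h import *
to(arm,430.7,-76,54,0.8)
E
```

```text
t 26.23 p [ 440.2 -329.6  137.1] yawy 1.04 zdown [-0.001  0.001 -1.   ] F [ 0.2  0.5 -1.2] q [ 0.32  0.43  0.3   1.9  -0.17  0.84  0.73] w 25.5 gf 14.9
shift [253.6  -4.8  83.2]
spin 0.004
```

>>> jog_arm(
  moves=[
    [0.06,0,0,0],
    [0.12,-0.002,0,0],
    [0.18,-0.004,0,0],
    [0.22,-0.005,0.01,0.004],
    [0.2535,-0.005,0.03,0.004],
    [0.2535,-0.005,0.06,0.004],
    [0.2535,-0.005,0.081,0.004],
    [0.2535,-0.005,0.081,0.004],
    [0.2535,-0.005,0.081,0.004],
  ],
)

```text
clock: 27.35
position: [0.4322, -0.0769, 0.0571]
ee_rot: [-2.21, -2.233, 0.0]
force: [0.5, 0.3, -0.7]
width: 0.279
gripper_force: 14.9
```

```bash
python3 - <<'E'
from cell import arm
from h import *
to(arm,430.6,-76.2,54,0.8)
E
```

```text
t 27.35 p [432.2 -76.9  57.1] yawy 0.61 zdown [-0.  0. -1.] F [ 0.5  0.3 -0.7] q [-0.11  0.41  0.21  2.22 -0.16  0.53  0.23] w 25.6 gf 14.9
shift [ 0.7 -1.6  3.1]
spin -0.003
```

Lowering onto the housing edge to tilt it.

>>> jog_arm(
  moves=[
    [0.0005,-0.0015,0.003,0],
    [0.0005,-0.0015,0.006,0],
    [0.0005,-0.0015,0.008,0],
    [0.0005,-0.0015,0.01,0],
    [0.0005,-0.0015,0.011,0],
    [0.0005,-0.0015,0.012,0],
    [0.0005,-0.0015,0.013,0],
    [0.0005,-0.0015,0.013,0],
  ],
  newtons=8,
)

```text
clock: 28.35
position: [0.4305, -0.0755, 0.0437]
ee_rot: [-2.209, -2.233, -0.001]
force: [-0.7, 4.8, 4.7]
width: 0.277
gripper_force: 8.0
```

```bash
cat >> h.py <<'E'
def lookc(arm):
    s=arm.get_image("scene"); K=np.array([[s["fx"],0,s["cx"]],[0,s["fy"],s["cy"]],[0,0,1.]])
    pr=lambda P:cv2.projectPoints(np.array(P,float),np.array(s["rvec"]),np.array(s["tvec"]),K,None)[0].reshape(-1,2).round(1)
    for n,y,z,th in(("tilt",-.0519,.0331,14.6),("level",-.0512,.0455,0)):
        th=np.radians(th); f=lambda u,w:[.4306+.013*u,y+.013*w*np.sin(th),z+.013*w*np.cos(th)]
        print(n,pr([f(0,0),f(0,1),f(0,-1),f(1,0),f(-1,0)]).tolist())
    print("tab",pr([[.4306,-.0475,.0305]]).tolist()); print(s["color"].mean(2).astype(int)[190:206,270:290])
E
python3 - <<'E'
from cell import arm
from h import *
st(arm); lookc(arm)
E
```

```text
t 28.35 p [430.5 -75.5  43.7] yawy 0.61 zdown [-0.     0.001 -1.   ] F [-0.7  4.8  4.7] q [-0.1   0.43  0.19  2.23 -0.17  0.49  0.24] w 25.4 gf 8.0
tilt [[278.8, 197.3], [278.5, 195.9], [279.0, 198.7], [276.1, 196.2], [281.5, 198.5]]
level [[278.8, 195.5], [278.9, 193.5], [278.7, 197.5], [276.1, 194.4], [281.5, 196.7]]
tab [[278.3, 198.4]]
[[133 126 114  92 172 192 193 192 102  18 104 130  93  62  45  41  44  45
  111 105]
 [128 118  98 162 143 176 192 192 102  36 109 136 133 123 102  74  46  34
   78 217]
 [121 103 116 201 217 218 200 177  88  79 124 142 148 132 138 159 137  99
   94 255]
 [109 112 213 225 251 249 231 176  90 107 135 145 143 113 164 194 186 168
  138 255]
 [ 93 215 232 242 251 250 252 222 126 123 141 145 141 107 176 195 193 177
  171 245]
 [147 223 231 255 255 254 253 220 133 131 144 143 136  98 175 193 191 171
  201 200]
 [207 229 243 255 255 255 254 207 182 159 144 137 127  85 172 191 193 190
  214 206]
 [225 244 255 255 255 255 250 189 172 170 186 144 111  89 189 203 236 237
  236 205]
 [239 255 255 255 255 254 247 189 140 154 170 154  99 161 203 227 252 254
  255 200]
 [246 255 255 255 255 246 227 142  96 100 126 139 129 212 221 244 252 254
  246 139]
 [248 255 255 255 255 245 167  70  30  29  98 110 187 218 241 249 251 245
  152  70]
 [247 255 255 255 253 215 159 122  72  52  75 164 186 225 248 251 252 201
   90  68]
 [255 253 247 239 211 138 178 152 176 115 117 204 208 243 250 252 234 122
   63  69]
 [255 255 254 255 255 235 182 150 169 118 220 221 240 249 251 245 149  64
   69  71]
 [255 255 255 255 255 248 219 226 151 208 218 237 248 251 252 200  87  67
   70  71]
 [255 255 255 255 255 255 255 255 255 238 220 246 250 252 232 121  63  70
   72  71]]
```

The rim at (278,196) matches the tilt prediction. Pushing forward (tool +x).

>>> jog_arm(
  moves=[
    [0,0,0,0],
    [0.002,0,0,0],
    [0.004,0,0,0],
    [0.006,0,0,0],
    [0.008,0,0,0],
    [0.01,0,0,0],
    [0.01,0,0,0],
    [0.01,0,0,0],
  ],
  newtons=25,
)

```text
clock: 29.4
position: [0.4306, -0.0662, 0.0437]
ee_rot: [2.21, 2.232, 0.0]
force: [1.8, -3.3, 0.1]
width: 0.275
gripper_force: 25.0
```

```bash
python3 - <<'E'
from cell import arm
from h import *
st(arm); lookc(arm)
E
```

```text
t 29.4 p [430.6 -66.2  43.7] yawy 0.56 zdown [ 0. -0. -1.] F [ 1.8 -3.3  0.1] q [-0.12  0.43  0.2   2.24 -0.17  0.49  0.22] w 25.2 gf 25.0
tilt [[278.8, 197.3], [278.5, 195.9], [279.0, 198.7], [276.1, 196.2], [281.5, 198.5]]
level [[278.8, 195.5], [278.9, 193.5], [278.7, 197.5], [276.1, 194.4], [281.5, 196.7]]
tab [[278.3, 198.4]]
[[134 127 115 108 178 196 200 107  17 166 149  73  42  49  53  58  61  77
   76  59]
 [129 119  98 153 186 194 196 105  20  85 106  64  39  43  45  49  49 107
  123 109]
 [120 103 116 195 196 191 192 102  27  96 125 123  89  70  48  39  36 147
  133 149]
 [110 112 212 234 227 200 191 100  58 117 140 149 118 126 129  85  37 129
  255 255]
 [ 93 216 232 251 253 223 174  93  95 131 144 146 117 168 184 167 150 136
  250 255]
 [147 223 231 249 254 249 192 112 122 139 145 142 111 178 196 195 179 161
  204 201]
 [207 230 243 255 255 252 207 128 132 143 143 137  94 174 193 191 177 192
  216 206]
 [226 245 255 255 255 254 191 136 132 140 140 130  95 173 192 189 217 236
  237 205]
 [239 255 255 255 255 249 163 151 191 180 143 118  96 188 192 231 255 255
  255 201]
 [246 255 255 255 255 241 156 127 189 196 160 108 122 213 217 251 255 255
  255 138]
 [255 255 255 255 254 247 150  63 109 146 146  96 183 218 241 251 254 252
  176  99]
 [255 255 255 255 247 218 108  23  32  69 110 164 185 225 248 250 254 214
  111  96]
 [255 255 255 250 213 143 159 114  61  64 124 205 208 243 249 252 233 125
   70  76]
 [247 247 244 248 230 188 173 152 115  96 222 221 241 249 251 245 148  66
   72  74]
 [255 252 255 255 252 192 165 193 138 211 220 237 248 251 252 200  87  66
   71  71]
 [255 255 255 255 255 255 251 243 250 240 221 246 250 252 233 121  63  70
   71  72]]
```

>>> jog_arm(
  moves=[
    [0,0,0.002,0],
    [0,0,0.004,0],
    [0,0,0.006,0],
    [-0.0005,0,0.008,0],
    [-0.001,0,0.009,0],
    [-0.0015,0,0.01,0],
    [-0.0015,0,0.0105,0],
    [-0.0015,0,0.0105,0],
  ],
  newtons=10,
)

```text
clock: 30.45
position: [0.4303, -0.0676, 0.0331]
ee_rot: [-2.21, -2.232, 0.0]
force: [-0.8, -3.9, 2.2]
width: 0.277
gripper_force: 10.0
```

>>> jog_arm(
  moves=[
    [0,0,0,0],
    [0,0,0,0],
    [0,0,0,0],
  ],
  hand=0.037,
)

```text
clock: 30.82
position: [0.4304, -0.0672, 0.0332]
ee_rot: [-2.21, -2.233, -0.0]
force: [0.0, 0.2, 1.0]
width: 0.402
gripper_force: 0.0
```

>>> jog_arm(
  moves=[
    [0,0,-0.02,0],
    [0,0,-0.05,0],
    [0,0,-0.05,0],
  ],
)

```text
clock: 31.2
position: [0.4317, -0.0675, 0.0848]
ee_rot: [2.208, 2.231, 0.004]
force: [0.7, -0.0, 0.0]
width: 0.404
gripper_force: 0.0
```

```bash
python3 - <<'E'
from cell import arm
from h import *
to(arm,430.7,-84,63,0.8)
lookc(arm)
E
```

```text
t 31.2 p [431.7 -67.5  84.8] yawy 0.58 zdown [ 0.004  0.    -1.   ] F [ 0.7 -0.   0. ] q [-0.15  0.35  0.23  2.21 -0.14  0.6   0.19] w 37.1 gf 0.0
shift [-16.5  -1.3  21.7]
spin -0.004
tilt [[278.8, 197.3], [278.5, 195.9], [279.0, 198.7], [276.1, 196.2], [281.5, 198.5]]
level [[278.8, 195.5], [278.9, 193.5], [278.7, 197.5], [276.1, 194.4], [281.5, 196.7]]
tab [[278.3, 198.4]]
[[134 126 122 102 178 214 224 253 255 255 255 255 255 255 245 195 189 181
  230 195]
 [129 117 102 183 175 208 219 217 216 243 255 230 199 215 176 181 187 211
  255 255]
 [121 102 126 219 227 234 227 218 218 210 150 122 132 158 149 207 255 255
  255 255]
 [110 112 232 240 255 255 255 252 231 182 128 127 135 134 147 165 255 255
  255 255]
 [ 93 215 243 250 255 255 255 255 255 169 125 135 139 134 123 102 221 255
  255 255]
 [147 223 241 253 253 255 255 255 251 142 130 138 137 127 111 208 213 214
  219 201]
 [207 230 247 253 253 253 254 254 169 123 137 138 131 115 129 246 223 212
  218 205]
 [226 245 248 250 250 253 250 195 142 135 136 134 123  98 197 233 240 238
  236 205]
 [239 248 248 255 255 255 222 158 171 194 149 124 106 160 217 239 255 255
  255 200]
 [247 249 247 255 255 253 183 135 169 188 173 126 121 212 231 251 255 255
  255 138]
 [248 248 255 255 255 246 150  76 105 120 178 129 183 223 250 254 254 255
  206  97]
 [248 255 255 255 253 217 141  55  15  59 154 178 185 227 253 254 255 221
  124 119]
 [248 255 255 255 213 142 174 133 131  81 137 207 216 243 252 254 245 138
   86  98]
 [247 255 255 253 231 188 173 156 149 103 220 220 243 249 251 244 150  72
   71  71]
 [247 246 255 254 239 194 164 191 136 211 220 238 248 251 252 200  90  69
   71  71]
 [255 255 255 255 255 251 238 255 255 239 221 246 250 252 233 121  64  70
   72  71]]
```

Press the plus end, then the flat end, of C with closed fingers (top at 41.5 mm, so TCP about 52.5 mm).

>>> jog_arm(
  moves=[
    [-0.016,-0.001,0,0],
    [-0.016,-0.001,0,0],
    [-0.016,-0.001,0,0],
    [-0.016,-0.001,0.01,0],
    [-0.016,-0.001,0.02,0],
    [-0.016,-0.001,0.027,0],
    [-0.016,-0.001,0.03,0],
    [-0.016,-0.001,0.032,0],
    [-0.016,-0.001,0.033,0],
    [-0.016,-0.001,0.033,0],
  ],
  hand=0,
)

```text
clock: 32.5
position: [0.4308, -0.0839, 0.0518]
ee_rot: [2.21, 2.231, 0.003]
force: [-4.1, 0.4, 30.0]
width: 0.006
gripper_force: 14.8
```

```bash
python3 - <<'E'
from cell import arm
from h import *
st(arm)
E
```

```text
t 32.5 p [430.8 -83.9  51.8] yawy 0.54 zdown [ 0.003  0.    -1.   ] F [-4.1  0.4 30. ] q [-0.09  0.42  0.21  2.23 -0.17  0.51  0.26] w 0.6 gf 14.8
```

>>> jog_arm(
  moves=[
    [0,0,-0.01,0],
    [0.026,0,-0.01,0],
    [0.026,0,-0.01,0],
    [0.026,0,-0.003,0],
    [0.026,0,-0.001,0],
    [0.026,0,-0.001,0],
    [0.026,0,-0.001,0],
  ],
)

```text
clock: 33.38
position: [0.4298, -0.0579, 0.052]
ee_rot: [2.211, 2.231, 0.002]
force: [-4.6, 2.6, 24.4]
width: 0.005
gripper_force: 12.3
```

>>> jog_arm(
  moves=[
    [0,0,-0.05,0],
    [0,0,-0.1,0],
    [0,-0.02,-0.12,0],
    [-0.06,-0.04,-0.12,0],
    [-0.12,-0.05,-0.12,0],
    [-0.18,-0.05,-0.12,0],
    [-0.24,-0.05,-0.12,0],
    [-0.24,-0.05,-0.12,0],
    [-0.24,-0.05,-0.12,0],
  ],
)

```text
clock: 34.5
position: [0.3809, -0.2982, 0.1705]
ee_rot: [-2.211, -2.23, 0.001]
force: [0.4, 0.0, 0.6]
width: 0.005
gripper_force: 0.0
```

```bash
python3 - <<'E'
from cell import arm
from h import *
import pickle
st(arm); t=arm.get_image("top"); s=arm.get_image("scene"); pickle.dump((t,s),open("im9.pkl","wb"))
print("D, y 0..-120 step 3 at z=.045"); g=rectify(t,.4,.52,-.12,-.0,.0375,1000).mean(2).astype(int)
for x in (502,496,492,488,482,441,436,431,426,421): print(x,g[520-x-1:520-x+2,::3].mean(0).astype(int).tolist())
R=cv2.Rodrigues(np.array(s["rvec"]))[0];tv=np.array(s["tvec"]).ravel()
for n,im in(("scene",s),("top",t)):
  R=cv2.Rodrigues(np.array(im["rvec"]))[0];tv=np.array(im["tvec"]).ravel()
  v,u=np.mgrid[0:384,0:512]; z=im["z_map"]
  W=(np.stack([(u-im["cx"])/im["fx"]*z,(v-im["cy"])/im["fy"]*z,z],-1)-tv)@R
  for nm,xc in(("D",.492),("C",.4306)):
    sel=(abs(W[...,0]-xc)<.006)&(z>0)
    print(n,nm,[(y0,float((np.median(W[...,2][k])*1000).round(1)),int(k.sum())) for y0 in range(-105,-20,10) for k in[sel&(abs(W[...,1]*1000-y0)<5)] if k.any()])
i0=pickle.load(open("im0.pkl","rb"))["top"]; d=cv2.absdiff(t["color"],i0["color"]).max(2)[115:260]
m=cv2.morphologyEx((d>40).astype(np.uint8),cv2.MORPH_OPEN,np.ones((3,3)))
n,_,S,C=cv2.connectedComponentsWithStats(m); print("changed",[(int(c[0]),int(c[1]+115),int(a[4])) for a,c in zip(S[1:],C[1:])])
E
```

```text
t 34.5 p [ 380.9 -298.2  170.5] yawy 0.48 zdown [-0.001  0.001 -1.   ] F [0.4 0.  0.6] q [ 0.2   0.29  0.44  2.02 -0.16  0.86  0.74] w 0.5 gf 0.0
D, y 0..-120 step 3 at z=.045
502 [255, 255, 255, 255, 252, 220, 225, 228, 228, 221, 222, 218, 193, 174, 180, 180, 180, 181, 182, 182, 181, 177, 176, 176, 176, 176, 176, 179, 174, 142, 121, 250, 255, 255, 255, 255, 255, 255, 216, 141]
496 [255, 255, 255, 255, 250, 202, 213, 222, 223, 165, 176, 244, 232, 201, 210, 211, 211, 209, 206, 206, 204, 203, 203, 204, 204, 204, 205, 208, 205, 173, 148, 251, 251, 247, 253, 255, 255, 255, 230, 154]
492 [255, 254, 251, 253, 249, 158, 165, 176, 170, 122, 164, 251, 243, 218, 224, 225, 220, 214, 214, 214, 214, 214, 214, 214, 214, 213, 213, 216, 213, 188, 178, 202, 198, 172, 231, 253, 255, 255, 233, 156]
488 [255, 254, 248, 250, 251, 194, 208, 225, 211, 121, 147, 245, 234, 203, 203, 198, 198, 198, 198, 199, 198, 198, 198, 198, 198, 197, 198, 200, 195, 171, 165, 230, 250, 225, 239, 253, 255, 255, 234, 158]
482 [255, 255, 255, 255, 252, 214, 227, 232, 225, 175, 159, 199, 197, 171, 176, 178, 178, 177, 177, 176,
[... 1275 characters left out ...]
 14)]
scene C [(-105, 34.0, 5), (-95, 32.7, 2), (-85, 39.3, 4), (-75, 37.5, 5), (-65, 41.1, 5), (-55, 39.6, 4), (-45, 35.2, 9), (-35, 21.0, 9), (-25, 16.8, 3)]
top D [(-105, 33.5, 11), (-95, 32.9, 11), (-85, 44.4, 12), (-75, 44.4, 13), (-65, 45.8, 15), (-55, 44.9, 11), (-45, 43.7, 12), (-35, 43.2, 12), (-25, 12.5, 11)]
top C [(-105, 32.6, 12), (-95, 33.5, 11), (-85, 40.7, 15), (-75, 41.1, 13), (-65, 41.7, 11), (-55, 39.2, 11), (-45, 34.3, 10), (-35, 17.2, 12), (-25, 21.4, 12)]
changed [(359, 200, 122), (375, 205, 120), (399, 206, 198), (415, 212, 73), (162, 220, 141), (359, 214, 9), (350, 223, 96), (377, 230, 236), (406, 231, 124), (263, 226, 9), (346, 234, 9), (336, 247, 18), (328, 258, 6)]
```

Both cells read level: D's top is at 44–45 mm, C's is at about 41 mm, and both collars sit at the rear face with the tabs pushed back. Handing in.

```bash
python3 -c "
from cell import arm
print(arm.sign_off())"
```

```text
the job is handed in; nothing more can be done
None
```

Both cells are in their charger bays, plus ends against the rear contacts, pressed level and held by the springs; I handed the job in at about 35 s, and the sign-off gave no verdict.

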